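# Pin the swing covers on the gauge test panel and prime the lubricator

## Task

Get the gauge test panel ready: lay every green swing cover that is on the table over a dial of its own, with its hinge eye on that dial's steel knuckle, and push a brass-headed pin from the rack fully home through eye and knuckle so that the cover is hinged there, closed over the dial. The lubricator's yellow shut-off valve has a left-hand thread: unscrew it, clockwise as seen from above, all the way to its stop. When all covers are pinned and the valve is open, press the red cap of the lubricator bottle right down and let it spring back up; leave the dented gauge, the stopper and the tee fitting where they are.

Things in the scene. Friction and masses are not known exactly. Their poses are not given: they have to be found in the camera images.
- seat_0 (a point): Centre of the top of hinge knuckle 0 of the fixed test panel (grey block 540 mm long, 55 mm high, three dials in its flat top): steel tube, 32 mm outer, 15 mm inner diameter, open right through, top flush with the panel top. Axes: x from dial to knuckle, y along the panel, z up. Centre of dial 0 (80 mm across) is 55 mm in -x of this point; knuckles are 130 mm apart.
- seat_1 (a point): Centre of the top of hinge knuckle 1 of the fixed test panel (grey block 540 mm long, 55 mm high, three dials in its flat top): steel tube, 32 mm outer, 15 mm inner diameter, open right through, top flush with the panel top. Axes: x from dial to knuckle, y along the panel, z up. Centre of dial 1 (80 mm across) is 55 mm in -x of this point; knuckles are 130 mm apart.
- seat_2 (a point): Centre of the top of hinge knuckle 2 of the fixed test panel (grey block 540 mm long, 55 mm high, three dials in its flat top): steel tube, 32 mm outer, 15 mm inner diameter, open right through, top flush with the panel top. Axes: x from dial to knuckle, y along the panel, z up. Centre of dial 2 (80 mm across) is 55 mm in -x of this point; knuckles are 130 mm apart.
- cover_0_grip (a point): Green swing cover 0, loose, 0.2 kg (two or three are there, all alike; any fits any dial): flat-bottomed round plate 84 mm across, 8 mm thick, with an upright black grip bar on its middle, 12 mm (x) by 44 mm (y), from 8 to 42 mm above the underside. This point is on the plate's axis, 31 mm above the underside. x points to the hinge eye, z up.
- cover_1_grip (a point): Green swing cover 1, loose, 0.2 kg (two or three are there, all alike; any fits any dial): flat-bottomed round plate 84 mm across, 8 mm thick, with an upright black grip bar on its middle, 12 mm (x) by 44 mm (y), from 8 to 42 mm above the underside. This point is on the plate's axis, 31 mm above the underside. x points to the hinge eye, z up.
- cover_2_grip (a point): Green swing cover 2, loose, 0.2 kg (two or three are there, all alike; any fits any dial): flat-bottomed round plate 84 mm across, 8 mm thick, with an upright black grip bar on its middle, 12 mm (x) by 44 mm (y), from 8 to 42 mm above the underside. This point is on the plate's axis, 31 mm above the underside. x points to the hinge eye, z up.
- cover_0_eye (a point): Hinge eye of cover 0: a steel ring 32 mm outer, 15 mm inner diameter, 18 mm tall, 55 mm in +x of the plate's centre. This point is the centre of the hole at the underside. On a closed cover it coincides with a seat point, and the cover's x axis has the panel's x direction.
- cover_1_eye (a point): Hinge eye of cover 1: a steel ring 32 mm outer, 15 mm inner diameter, 18 mm tall, 55 mm in +x of the plate's centre. This point is the centre of the hole at the underside. On a closed cover it coincides with a seat point, and the cover's x axis has the panel's x direction.
- cover_2_eye (a point): Hinge eye of cover 2: a steel ring 32 mm outer, 15 mm inner diameter, 18 mm tall, 55 mm in +x of the plate's centre. This point is the centre of the hole at the underside. On a closed cover it coincides with a seat point, and the cover's x axis has the panel's x direction.
- pin_0_head (a point): Hinge pin 0 (loose, 0.09 kg, three alike): brass round head 24 mm across, 34 mm tall, on a steel shank 12 mm across, 60 mm long, its last 11 mm tapered. It starts upright in a fixed wooden rack, 66 mm high, head resting on the rack top; the heads are 52 mm apart in a row: grip across the row. This point: centre of the head, 77 mm above the tip; z up the pin.
- pin_1_head (a point): Hinge pin 1 (loose, 0.09 kg, three alike): brass round head 24 mm across, 34 mm tall, on a steel shank 12 mm across, 60 mm long, its last 11 mm tapered. It starts upright in a fixed wooden rack, 66 mm high, head resting on the rack top; the heads are 52 mm apart in a row: grip across the row. This point: centre of the head, 77 mm above the tip; z up the pin.
- pin_2_head (a point): Hinge pin 2 (loose, 0.09 kg, three alike): brass round head 24 mm across, 34 mm tall, on a steel shank 12 mm across, 60 mm long, its last 11 mm tapered. It starts upright in a fixed wooden rack, 66 mm high, head resting on the rack top; the heads are 52 mm apart in a row: grip across the row. This point: centre of the head, 77 mm above the tip; z up the pin.
- pin_0_tip (a point): Tip (lower end) of pin 0. Fully home, the head rests on the eye and the tip is 42 mm below the eye's underside. A spare pin may stay in the rack.
- pin_1_tip (a point): Tip (lower end) of pin 1. Fully home, the head rests on the eye and the tip is 42 mm below the eye's underside. A spare pin may stay in the rack.
- pin_2_tip (a point): Tip (lower end) of pin 2. Fully home, the head rests on the eye and the tip is 42 mm below the eye's underside. A spare pin may stay in the rack.
- valve_grip (a point): Middle of the yellow grip bar of the shut-off valve at the right-hand (-y) end of the panel top: upright bar 12 mm thick and 44 mm long; this point is on the turning axis, 23 mm above what lies below the bar and 11 mm below the bar's top, 94 mm above the table. Axes turn with the valve: y along the bar, x across it.
- valve (a joint): Turn of the valve, rad: grows clockwise seen from above (left-hand thread, so this unscrews it). 0 is shut, 3.0 is the stop, fully open. Stiff (0.05 N m) and stays where left; takes more than one grasp.
- cap_top (a point): Centre of the top of the red round spring cap (38 mm across) on the amber lubricator bottle fixed at the left-hand (+y) end of the panel top, 135 mm above the table when up.
- cap (a joint): Travel of the spring cap, m: 0 is up, 0.008 fully down. Needs 2 N to start and 7 N to hold down; springs back.
- old_gauge: Bystander: dented brass steam gauge lying on its back, 96 mm across, 36 mm high, origin under its centre.
- stopper: Bystander: black rubber stopper, 42 mm across, 34 mm high, origin under its centre.
- tee: Bystander: steel tee fitting lying flat, 90 mm long, 34 mm high, origin under its centre.
Mind the look-alikes: they are no part of the job. Leave any pink or purple look-alike of the part that bears cover_0_grip alone.

How it is judged:
On the way, in this order (a step that is already met when the one before it is completed fails the run):
1. every cover present lies on a dial of its own with its eye on the knuckle and a pin fully home, and the valve is unscrewed clockwise to its stop (((distance between cover_0_eye and seat_0 below 0.006 m and x of cover_0_grip in the frame of seat_0 below -0.045 m and y of cover_0_grip in the frame of seat_0 between -0.012 and 0.012 m) or (distance between cover_0_eye and seat_1 below 0.006 m and x of cover_0_grip in the frame of seat_1 below -0.045 m and y of cover_0_grip in the frame of seat_1 between -0.012 and 0.012 m) or (distance between cover_0_eye and seat_2 below 0.006 m and x of cover_0_grip in the frame of seat_2 below -0.045 m and y of cover_0_grip in the frame of seat_2 between -0.012 and 0.012 m)) and ((horizontal distance between pin_0_tip and cover_0_eye below 0.006 m and z of pin_0_tip in the frame of cover_0_eye below -0.038 m) or (horizontal distance between pin_1_tip and cover_0_eye below 0.006 m and z of pin_1_tip in the frame of cover_0_eye below -0.038 m) or (horizontal distance between pin_2_tip and cover_0_eye below 0.006 m and z of pin_2_tip in the frame of cover_0_eye below -0.038 m)) and ((distance between cover_1_eye and seat_0 below 0.006 m and x of cover_1_grip in the frame of seat_0 below -0.045 m and y of cover_1_grip in the frame of seat_0 between -0.012 and 0.012 m) or (distance between cover_1_eye and seat_1 below 0.006 m and x of cover_1_grip in the frame of seat_1 below -0.045 m and y of cover_1_grip in the frame of seat_1 between -0.012 and 0.012 m) or (distance between cover_1_eye and seat_2 below 0.006 m and x of cover_1_grip in the frame of seat_2 below -0.045 m and y of cover_1_grip in the frame of seat_2 between -0.012 and 0.012 m)) and ((horizontal distance between pin_0_tip and cover_1_eye below 0.006 m and z of pin_0_tip in the frame of cover_1_eye below -0.038 m) or (horizontal distance between pin_1_tip and cover_1_eye below 0.006 m and z of pin_1_tip in the frame of cover_1_eye below -0.038 m) or (horizontal distance between pin_2_tip and cover_1_eye below 0.006 m and z of pin_2_tip in the frame of cover_1_eye below -0.038 m)) and ((distance between cover_2_eye and seat_0 below 0.006 m and x of cover_2_grip in the frame of seat_0 below -0.045 m and y of cover_2_grip in the frame of seat_0 between -0.012 and 0.012 m) or (distance between cover_2_eye and seat_1 below 0.006 m and x of cover_2_grip in the frame of seat_1 below -0.045 m and y of cover_2_grip in the frame of seat_1 between -0.012 and 0.012 m) or (distance between cover_2_eye and seat_2 below 0.006 m and x of cover_2_grip in the frame of seat_2 below -0.045 m and y of cover_2_grip in the frame of seat_2 between -0.012 and 0.012 m)) and ((horizontal distance between pin_0_tip and cover_2_eye below 0.006 m and z of pin_0_tip in the frame of cover_2_eye below -0.038 m) or (horizontal distance between pin_1_tip and cover_2_eye below 0.006 m and z of pin_1_tip in the frame of cover_2_eye below -0.038 m) or (horizontal distance between pin_2_tip and cover_2_eye below 0.006 m and z of pin_2_tip in the frame of cover_2_eye below -0.038 m)) and value of joint valve above 2.7 rad), for 0.2 s.
2. the lubricator's cap is pressed right down (value of joint cap above 0.006 m), for 0.05 s.
3. the cap has sprung back up (value of joint cap below 0.002 m), for 0.2 s.
At the end, for the whole second after the job is handed in: Each cover present has its eye within 6 mm of a knuckle's top and its middle within 12 mm sideways of that dial's centre, with a pin through the eye (tip within 6 mm of the axis, head within 4 mm of fully home); the valve is past 2.7 rad; the lubricator cap is up (within 2 mm) (all of step 1 and value of joint cap below 0.002 m); the robot touches nothing.
It fails at once if a bystander (old brass gauge, stopper, tee) is moved more than 30 mm (distance of any of old_gauge, stopper, tee from where it was at the start of the episode above 0.03 m).
Of cover_0, cover_1, cover_2 only 2 to 3 are there at a start; the rules pass over those that are not, and their reading is None.
At some moment in a run one of cover_0, cover_1, cover_2 may be knocked a few centimetres aside while the robot is not near it.
It also fails if it takes over 210 s, if anything falls off the work surface, if the arm or the gripper's body presses on something with over 40 N, if the wrist force passes 120 N, or if a joint passes its speed limit or range.

## Robot

A 6-joint arm with a two-finger parallel gripper is mounted at the origin on the work surface. World frame = base frame: x ahead of the robot, y to its left, z up, the work surface at z = 0. Lengths are in m, angles in rad, forces in N, time in s.
With the tool pointing down it reaches from about 0.375 to 0.9 m from the base axis. Payload 3.1 kg.
Tool frame: the origin (TCP) lies at the very end of the fingers, on their centre line; the grasp point (between the pads) lies 19 mm behind it; z points along the fingers, y is the direction in which the jaws open and shut (so a half turn about z gives the same grasp; the last joint's range is limited). The gripper opens to 85 mm and grips with 20 to 120 N. Pads are 22 mm wide; open, the fingers measure 114 mm over their backs; the gripper's body (76 mm by 85 mm) begins 54 mm behind the grasp point. The pads swing forward as they close: fully open they stand 13 mm farther back than shut.
Start: joints at [0.955, 0.527, 1.433, -0, 1.181, -0.178], TCP at [0.265, 0.566, 0.231] pointing down, gripper open.
Joint ranges: [-3.08, 3.08], [-0.75, 2.2], [0.22, 2.44], [-1.43, 4.57], [0, 2.65], [-2.85, 2.85]. Speed limits (rad/s): [2.79, 2.79, 3.14, 3.14, 3.14, 3.14].

## Interface

Orientations are given as [roll, pitch, yaw] about the fixed x, y, z axes, in that order (R = Rz(yaw) Ry(pitch) Rx(roll)).
In Python, from workcell import manip gives the robot as it stands. The module is installed in compiled form; this text tells all that it offers.
- The arm moves only by the shell command python3 -m jog 'ROWS' [FORCE]. ROWS is text: rows parted by semicolons, each of 7 numbers parted by spaces: the shift along the tool's x, y, z in cm, then the turn, a rotation vector about the tool's x, y, z in rad, then the opening, from -1 (shut) to 1 (fully open), so that 0 is half open. A call has exactly 10 rows; each row is the pose to reach, as a shift and turn from the pose commanded when the call began, along the tool's axes at that moment; what a row does not reach only later rows make up. A row lasts 1/10 s, in which the tool goes at most 50 mm and 8.59 degrees, less where a joint would pass 70% of its speed; a pose out of reach is approached as far as the arm can. A call with a gripper value outside its range is refused whole. The fingers move at their own pace and stop on an object; FORCE is the grip in N (left out, the last holds). Time passes only in rows, so rows that repeat a pose let the fingers close, or fill a call up. It gives the time, the measured TCP pose, the force and the opening at its end, in the units of the state.
- manip.read_state(): the state, without advancing time (a new reading comes with each control period).
- manip.read_camera(name): name is "side" or "top"; returns (picture, depth): 400x640x3 uint8, red, green, blue; 400x640 float32, m along the optical axis (not along the pixel's ray), 0 where there is no reading.
- manip.camera_params(name): a dict with "fx", "fy", "cx", "cy" (pixels), "position" and "orientation" of the camera in the world. Camera axes: x right, y up, looking along -z (the intrinsics and any distortion apply to the point x, -y, -z); pixel columns grow to the right and rows downward; lengths in m; the calibration is good to about 2 mm. A picture is of the moment at which its call begins. camera_params takes no time and is no camera call.
- manip.close_job(): hands the job in, once; it reports no verdict.
The state is a dict: "clock": time; "joint_positions": joint angles; "dq": joint speeds; "effort": joint torques, N m; "position": TCP position; "tool_rot": TCP orientation; "force": force on the tool from outside, world axes, zero at the start; "wrist_torque": the same for the moment, N m; "width": finger opening in m.
Only numpy, scipy, OpenCV 4.12 (cv2) and the standard library are available. Lean on these libraries where they do the work, as an engineer would, in place of code of your own. Each camera call takes 0.05 s, during which the arm holds its last target.

## Working session

There is one attempt and no reset: what is moved stays moved. The work goes in short steps, Python scripts to look and compute and a shell command to move; the robot and the scene stay as the last step left them, time stands still between calls to the robot, and variables do not carry over. Pictures are saved under pics/ and viewed, and the job is handed in when it is done.

```bash
mkdir -p pics; ls; python3 - <<'E'
from workcell import manip
import cv2
print(manip.read_state())
for n in ("side","top"):
    p,d=manip.read_camera(n); print(n,manip.camera_params(n), (d>0).mean())
    cv2.imwrite(f"pics/{n}0.png",p[:,:,::-1])
E
```

```text
pics
{'clock': 0.0, 'joint_positions': array([ 9.54503364e-01,  5.28476254e-01,  1.43396239e+00,  2.63833764e-06,
        1.18142104e+00, -1.78483491e-01]), 'dq': array([-0.00122198,  0.0005406 ,  0.0014464 ,  0.00023608, -0.00166886,
        0.00321824]), 'effort': array([-6.24264776e-04, -4.42350125e+01, -1.78021860e+01, -9.92703008e-05,
        8.28812539e-03,  1.87333984e-05]), 'position': array([0.26449256, 0.5654425 , 0.23030834]), 'tool_rot': array([-3.13936207e+00, -4.04882119e-04,  2.70378173e+00]), 'force': array([0.18481682, 0.5112662 , 0.1541595 ]), 'wrist_torque': array([ 0.01220391, -0.02142579,  0.03647603]), 'width': 0.08525368778804605}
side {'fx': 452.21702231666393, 'fy': 452.21702231666393, 'cx': 320.2722007942357, 'cy': 204.24386120365594, 'position': array([-0.34826821,  0.78630725,  0.77745646]), 'orientation': array([ 1.03703209,  0.02310972, -2.34401541])} 0.994890625
top {'fx': 448.0999673931288, 'fy': 448.0999673931288, 'cx': 308.671801158228, 'cy': 194.35799487966193, 'position': array([ 0.32116536, -0.00338154,  1.55827062]), 'orientation': array([ 0.09794197,  0.01572809, -1.59926171])} 0.9958515625
```

View pics/top0.png

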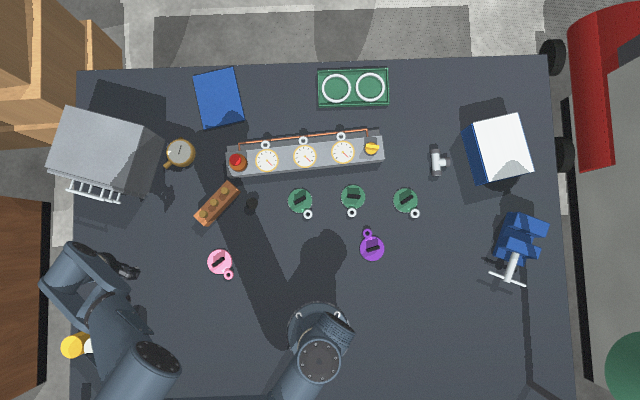

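View pics/side0.png

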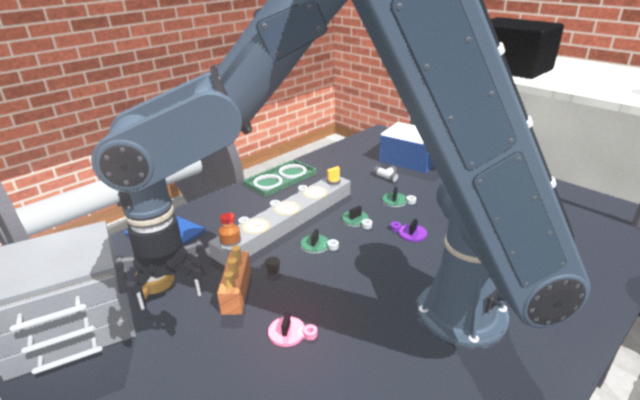

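```bash
cat > h.py <<'E'
from workcell import manip
import numpy as np, cv2
from scipy.spatial.transform import Rotation as Ro
def cam(n):
    c=manip.camera_params(n); return c,Ro.from_euler('xyz',c['orientation']).as_matrix(),c['position']
def ray(n,u,v):
    c,R,p=cam(n); u=np.asarray(u,float);v=np.asarray(v,float)
    d=np.stack([(u-c['cx'])/c['fx'],-(v-c['cy'])/c['fy'],-np.ones_like(u)],-1)
    return p,d@R.T
def onz(n,u,v,z):
    p,d=ray(n,u,v); return p+d*((z-p[2])/d[...,2])[...,None]
def proj(n,X):
    c,R,p=cam(n); q=(np.asarray(X)-p)@R; return np.stack([c['cx']+c['fx']*q[...,0]/-q[...,2],c['cy']-c['fy']*q[...,1]/-q[...,2]],-1)
def cloud(n,d):
    v,u=np.mgrid[0:400,0:640]; p,r=ray(n,u,v); return p+r*d[...,None]
def tri(u1,u2):  # top pix, side pix -> point, gap
    p,d=ray('top',*u1);q,e=ray('side',*u2); d=d/np.linalg.norm(d);e=e/np.linalg.norm(e)
    s=np.linalg.lstsq(np.stack([d,-e],1),q-p,rcond=None)[0]; a=p+s[0]*d;b=q+s[1]*e
    return (a+b)/2,np.linalg.norm(a-b)
def crop(p,x0,y0,x1,y1,k,name):
    cv2.imwrite(name,cv2.resize(p[y0:y1,x0:x1,::-1],None,fx=k,fy=k,interpolation=cv2.INTER_CUBIC))
E
python3 - <<'E'
from h import *
p,d=manip.read_camera('top'); np.savez('t.npz',p=p,d=d)
s,e=manip.read_camera('side'); np.savez('s.npz',p=s,d=e)
crop(p,190,120,430,270,3,'pics/tc.png')
crop(s,200,150,440,350,3,'pics/sc.png')
X=cloud('top',d); Y=cloud('side',e)
for (u,v) in [(200,280),(480,330),(330,280),(290,152),(300,200)]: print(u,v,X[v,u].round(4))
for (u,v) in [(420,280),(290,208),(315,243)]: print(u,v,Y[v,u].round(4))
E
```

```text
200 280 [ 0.1894  0.4009 -0.0062]
480 330 [-0.0016 -0.5473  0.0021]
330 280 [ 0.1779 -0.0479 -0.    ]
290 152 [0.6161 0.0754 0.056 ]
300 200 [0.4529 0.0464 0.0364]
420 280 [ 0.1389 -0.0288 -0.0012]
290 208 [0.5956 0.0207 0.051 ]
315 243 [0.4403 0.0626 0.0154]
```

View pics/tc.png

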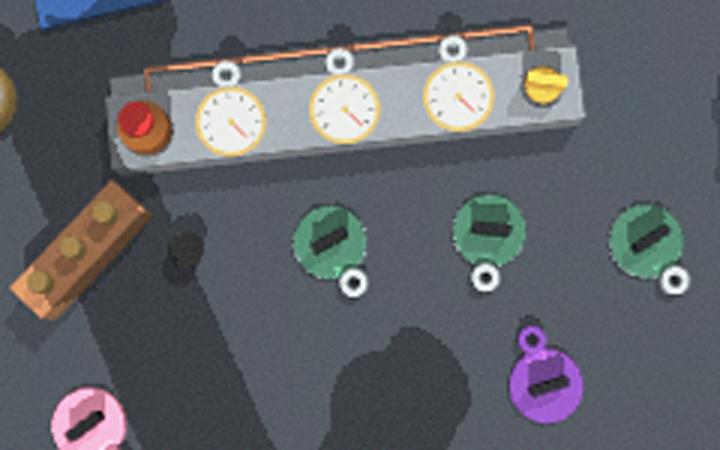

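View pics/sc.png

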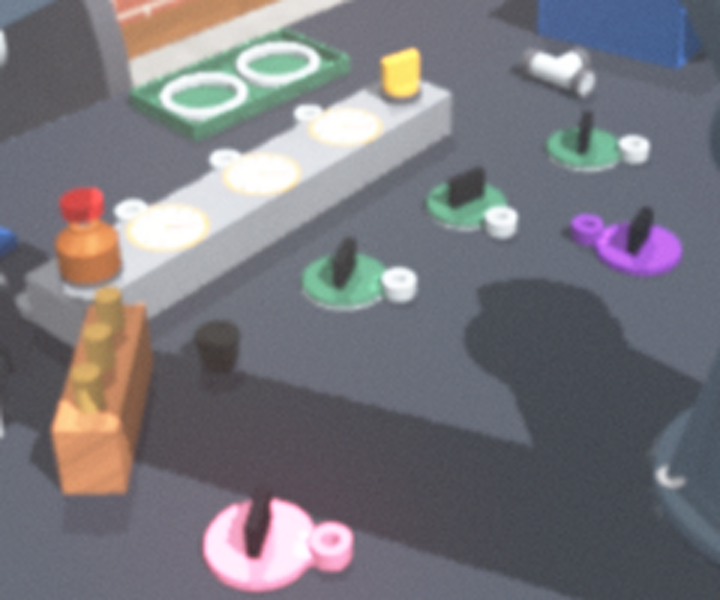

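```bash
cat > meas.py <<'E'
from h import *
def blobs(m,amin,amax=1e9):
    cs,_=cv2.findContours(m.astype(np.uint8),cv2.RETR_EXTERNAL,cv2.CHAIN_APPROX_NONE)
    out=[]
    for c in cs:
        f=np.zeros(m.shape,np.uint8);cv2.drawContours(f,[c],-1,1,-1)
        a=f.sum()
        if amin<=a<=amax:
            v,u=np.nonzero(f); out.append((u.mean(),v.mean(),int(a),c))
    return out
def masks(p):
    h=cv2.cvtColor(p,cv2.COLOR_RGB2HSV).astype(int);H,S,V=h[...,0],h[...,1],h[...,2]
    return dict(green=(H>65)&(H<90)&(S>60)&(V>60),white=(S<40)&(V>185),yellow=(H>20)&(H<30)&(S>150)&(V>150),red=((H<6)|(H>174))&(S>150)&(V>100),brass=(H>17)&(H<28)&(S>80)&(V>60)&(V<190), copper=(H>3)&(H<14)&(S>90))
E
python3 - <<'E'
from meas import *
for n,f in (('top','t.npz'),('side','s.npz')):
    z=np.load(f);p,d=z['p'],z['d'];X=cloud(n,d);M=masks(p)
    for k in ('green','white','yellow','red','brass'):
        for b in blobs(M[k],10,1500):
            u,v=b[0],b[1]
            if not (190<u<440 and 120<v<360): continue
            x=X[int(round(v)),int(round(u))]
            zp=dict(green=.008,white=.018,yellow=.105,red=.135,brass=.1)[k]
            print(n,k,round(u,1),round(v,1),b[2],'depth',x.round(3),'z0',onz(n,u,v,zp).round(4), onz(n,u,v,.055).round(4)[:2])
E
```

```text
top green 299.4 200.1 456 depth [0.453 0.05  0.036] z0 [0.455  0.0495 0.008 ] [0.451  0.0479]
top green 405.1 199.7 466 depth [ 0.442 -0.31   0.04 ] z0 [ 0.4456 -0.3164  0.008 ] [ 0.4418 -0.3069]
top green 352.7 196.2 450 depth [ 0.46  -0.134  0.044] z0 [ 0.4631 -0.1359  0.008 ] [ 0.4588 -0.1319]
top white 337.5 313.8 17 depth [ 0.065 -0.071  0.01 ] z0 [ 0.0667 -0.069   0.018 ] [ 0.0728 -0.0674]
top white 307.4 214.0 61 depth [ 0.407  0.025 -0.003] z0 [0.4055 0.0227 0.018 ] [0.4035 0.0221]
top white 414.7 213.0 62 depth [ 0.399 -0.351 -0.004] z0 [ 0.3981 -0.345   0.018 ] [ 0.3962 -0.3368]
top white 351.4 212.1 60 depth [ 0.409 -0.129 -0.002] z0 [ 0.4075 -0.1285  0.018 ] [ 0.4054 -0.1255]
top white 251.4 170.3 52 depth [0.558 0.209 0.061] z0 [0.5632 0.2132 0.018 ] [0.5574 0.208 ]
top white 278.2 167.1 22 depth [0.567 0.118 0.049] z0 [0.5716 0.1197 0.018 ] [0.5656 0.1167]
top white 437.7 161.5 151 depth [ 0.57  -0.431  0.031] z0 [ 0.574  -0.4335  0.018 ] [ 0.5679 -0.4232]
top white 282.9 155.8 31 depth [0.602 0.099 0.06 ] z0 [0.6108 0.1024 0.018 ] [0.6038 0.0999]
top white 266.4 160.2 
[... 3480 characters left out ...]
 0.5361 -0.3775]
side white 279.0 176.2 684 depth [ 0.867 -0.156  0.002] z0 [ 0.8416 -0.1364  0.018 ] [ 0.7836 -0.0914]
side white 290.4 155.5 870 depth [ 2.248 -1.356 -0.745] z0 [ 0.9498 -0.2867  0.018 ] [ 0.8866 -0.2344]
side white 403.3 132.3 549 depth [ 0.633 -0.603  0.111] z0 [ 0.7663 -0.7951  0.018 ] [ 0.712  -0.7181]
side red 227.2 217.9 111 depth [0.571 0.26  0.134] z0 [0.57   0.2596 0.135 ] [0.6844 0.1941]
side brass 229.5 279.3 42 depth [0.4   0.377 0.094] z0 [0.3917 0.38   0.1   ] [0.4409 0.353 ]
side brass 232.9 267.0 58 depth [0.442 0.338 0.084] z0 [0.4239 0.3481 0.1   ] [0.4752 0.319 ]
side brass 236.3 254.1 59 depth [0.478 0.303 0.086] z0 [0.4606 0.3123 0.1   ] [0.5143 0.2808]
```

```bash
python3 - <<'E'
from meas import *
z=np.load('t.npz');p,d=z['p'],z['d'];X=cloud('top',d);M=masks(p)
m=M['copper'].copy(); m[:,:238]=0;m[:,380:]=0;m[:126]=0;m[148:]=0
v,u=np.nonzero(m);print(len(u),[(a,b,X[b,a].round(3)) for a,b in list(zip(u,v))[::8]])
m=M['yellow'];v,u=np.nonzero(m); s=(u>350)&(u<390)&(v<165);u,v=u[s],v[s]
print(cv2.fitEllipse(np.stack([u,v],1).astype(np.float32)))
P=X[v,u];t=P[:,2]>.096;print(P[t].mean(0),t.sum())
Q=onz('top',u[t],v[t],.105);c=Q.mean(0);w,V=np.linalg.eigh(np.cov(Q[:,:2].T));print('bar',c,np.degrees(np.arctan2(*V[::-1,1])),w**.5*3.46)
# grip bars black on covers
hs=cv2.cvtColor(p,cv2.COLOR_RGB2HSV)
for (U,V0) in [(299,200),(353,196),(405,200)]:
    k=np.zeros(p.shape[:2],np.uint8);cv2.circle(k,(U,V0),11,1,-1);m=(k>0)&(hs[...,2]<48)
    v,u=np.nonzero(m);Q=onz('top',u,v,.042);c=Q.mean(0);w,V=np.linalg.eigh(np.cov(Q[:,:2].T));print(len(u),c.round(4),np.degrees(np.arctan2(*V[::-1,1])).round(1),w**.5*3.46, X[v,u,2].round(3).max())
crop(p,220,120,400,165,4,'pics/pan.png')
E
```

```text
229 [(np.int64(365), np.int64(128), array([ 0.705, -0.189, -0.001])), (np.int64(362), np.int64(129), array([ 0.697, -0.176,  0.02 ])), (np.int64(350), np.int64(130), array([ 0.695, -0.134,  0.019])), (np.int64(358), np.int64(130), array([ 0.692, -0.162,  0.026])), (np.int64(342), np.int64(131), array([ 0.69 , -0.106,  0.026])), (np.int64(350), np.int64(131), array([ 0.692, -0.135,  0.016])), (np.int64(331), np.int64(132), array([ 0.694, -0.068,  0.003])), (np.int64(346), np.int64(132), array([ 0.687, -0.12 ,  0.022])), (np.int64(326), np.int64(133), array([ 0.686, -0.05 ,  0.024])), (np.int64(334), np.int64(133), array([ 0.686, -0.078,  0.019])), (np.int64(315), np.int64(134), array([ 0.686, -0.012,  0.014])), (np.int64(323), np.int64(134), array([ 0.683, -0.04 ,  0.02 ])), (np.int64(307), np.int64(135), array([0.681, 0.016, 0.022])), (np.int64(315), np.int64(135), array([ 0.681, -0.012,  0.02 ])), (np.int64(295), np.int64(136), array([ 0.685,  0.059, -0.003])), (np.int64(308), np.int64(136), array([0.679, 0.013, 0.015])), (np.int64(288), np.int64(137), array([0.676, 0.083, 0.022])),
[... 456 characters left out ...]
t64(141), array([0.666, 0.205, 0.022])), (np.int64(261), np.int64(141), array([0.665, 0.178, 0.021])), (np.int64(248), np.int64(142), array([0.662, 0.223, 0.025])), (np.int64(238), np.int64(143), array([0.661, 0.258, 0.021])), (np.int64(238), np.int64(144), array([0.657, 0.258, 0.021]))]
((371.2529296875, 147.74916076660156), (9.079231262207031, 11.617807388305664), 82.21439361572266)
[ 0.60944575 -0.18988724  0.14848745] 32
bar [ 0.6181069  -0.19598775  0.105     ] 81.83444951211646 [0.01424689 0.04737782]
9 [0.4546 0.0416 0.042 ] 124.2 [0.01291081 0.04247015] 0.048
5 [ 0.4595 -0.1285  0.042 ] 74.4 [0.01380325 0.04929654] 0.044
8 [ 0.4427 -0.3075  0.042 ] 122.9 [0.01147975 0.05692723] 0.044
```

View pics/pan.png

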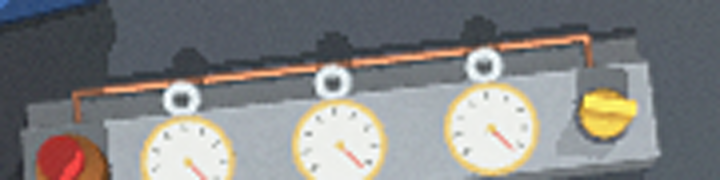

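```bash
cat > covers.py <<'E'
from meas import *
def covers(p,zs=(0,0,0)):
    hs=cv2.cvtColor(p,cv2.COLOR_RGB2HSV).astype(int); M=masks(p); out=[]
    for b in blobs(M['green'],250,700):
        if b[1]<120: continue
        z=.0
        k=cv2.drawContours(np.zeros(p.shape[:2],np.uint8),[cv2.convexHull(b[3])],-1,1,-1)
        v,u=np.nonzero(k); pl=onz('top',u.mean(),v.mean(),.008)
        m=(k>0)&(hs[...,1]<70)&(hs[...,2]<75); v,u=np.nonzero(m); w8=80-hs[v,u,2]
        Q=onz('top',u,v,.040); bc=np.average(Q,0,w8); w,V=np.linalg.eigh(np.cov(Q[:,:2].T,aweights=w8)); ang=np.degrees(np.arctan2(*V[::-1,1]))
        e=min(blobs(M['white'],35,90),key=lambda q:np.hypot(q[0]-b[0],q[1]-b[1])); ey=onz('top',e[0],e[1],.018)
        dx=ey-pl; psi=np.degrees(np.arctan2(dx[1],dx[0]))
        out.append((pl,bc,ang,ey,psi))
        print('px',np.round(b[:2],1),'plate',pl[:2].round(4),'bar',bc[:2].round(4),len(u),'barang',round(ang,1),'eye',ey[:2].round(4),'psi',round(psi,1),'d',np.linalg.norm(dx[:2]).round(4))
    return out
E
python3 - <<'E'
from covers import *
covers(np.load('t.npz')['p'])
crop(np.load('t.npz')['p'],280,180,430,225,5,'pics/cov.png')
E
```

```text
px [299.4 200.1] plate [0.4547 0.0497] bar [0.4541 0.0477] 46 barang 120.4 eye [0.4055 0.0227] psi -151.3 d 0.0561
px [405.1 199.7] plate [ 0.445  -0.3165] bar [ 0.4442 -0.3132] 44 barang 120.7 eye [ 0.3981 -0.345 ] psi -148.7 d 0.0549
px [352.7 196.2] plate [ 0.4626 -0.1358] bar [ 0.4612 -0.1348] 49 barang 82.7 eye [ 0.4075 -0.1285] psi 172.5 d 0.0557
```

View pics/cov.png

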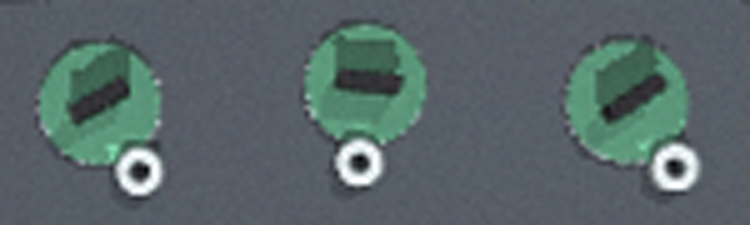

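```bash
python3 - <<'E'
from h import *
for n,a,b in [('coverA',(299.4,200.1),(314.3,243.3)),('eyeA',(307.4,214),(332.9,243.8)),('eyeC',(414.7,213),(411.2,198.8)),('pin0',(203.1,213.7),(229.5,276)),('pin2',(224.6,190.7),(236.3,251)),('cap',(234.9,159.4),(227.2,217.9)),('kn0',(265.3,144.6),(200+131/3,150+209/3)),('kn1',(302.7,140.2),(200+226/3,150+158/3)),('kn2',(340.4,136.1),(200+308/3,150+113/3)),('valvetop',(370.7,148.1),(200+401/3,150+57/3))]:
    x,g=tri(a,b);print(n,x.round(4),g.round(4))
E
```

```text
coverA [0.4562 0.0501 0.    ] 0.0012
eyeA [0.4061 0.0232 0.0092] 0.0006
eyeC [ 0.3984 -0.3472  0.0083] 0.0003
pin0 [0.4132 0.3658 0.0887] 0.0018
pin2 [0.4874 0.2944 0.0861] 0.0014
cap [0.5839 0.2515 0.1253] 0.0003
kn0 [0.6463 0.1604 0.0499] 0.0018
kn1 [0.6564 0.0308 0.0501] 0.0012
kn2 [ 0.6672 -0.0981  0.0496] 0.0002
valvetop [ 0.6116 -0.1924  0.1044] 0.001
```

```bash
cat > go.py <<'E'
import sys
from h import *
s=manip.read_state();x,y,z,yaw=map(float,sys.argv[1:5])
R=Ro.from_euler('xyz',s['tool_rot']);T=Ro.from_euler('xyz',[np.pi,0,np.radians(yaw)])
print('t',round(s['clock'],2),'pos',s['position'].round(4),'yaw',np.degrees(s['tool_rot'][2]).round(1),'q6',np.degrees(s['joint_positions'][5]).round(1),'F',s['force'].round(1),'w',round(s['width'],4))
print('shift cm',((R.inv().apply(np.array([x,y,z])-s['position']))*100).round(2),'rot',(R.inv()*T).as_rotvec().round(3))
E
python3 go.py .4543 .049 .10 65
```

```text
t 0.2 pos [0.2647 0.5657 0.2307] yaw 154.9 q6 -10.2 F [-0.5 -0.3 -0.3] w 0.0854
shift cm [-39.08 -38.74  13.11] rot [-1.000e-03  1.000e-03  1.569e+00]
```

```bash
python3 -m jog '-39 -38.7 2 0 0 1.5 0;-39 -38.7 2 0 0 1.5 0;-39 -38.7 2 0 0 1.5 0;-39 -38.7 2 0 0 1.5 0;-39 -38.7 2 0 0 1.5 0;-39 -38.7 2 0 0 1.5 0;-39 -38.7 2 0 0 1.5 0;-39 -38.7 2 0 0 1.5 0;-39 -38.7 2 0 0 1.5 0;-39 -38.7 2 0 0 1.5 0' 40; python3 go.py .4543 .049 .10 -60
```

```text
clock: 1.2
position: [0.4373, 0.095, 0.2132]
tool_rot: [3.141, -0.0, 1.198]
force: [-0.5, -0.1, 0.1]
width: 0.0424
t 1.2 pos [0.4373 0.095  0.2132] yaw 68.6 q6 19.3 F [-0.5 -0.1  0.1] w 0.0424
shift cm [-3.67  3.25 11.32] rot [-0.000e+00 -1.000e-03  2.245e+00]
```

```bash
python3 -m jog '-3 2.8 3 0 0 1.4 0;-3 2.8 3 0 0 1.4 0;-3 2.8 3 0 0 1.4 0;-3 2.8 3 0 0 1.4 0;-3 2.8 3 0 0 1.4 0;-3 2.8 3 0 0 1.4 0;-3 2.8 3 0 0 1.4 0;-3 2.8 3 0 0 1.4 0;-3 2.8 3 0 0 1.4 0;-3 2.8 3 0 0 1.4 0' ; python3 go.py .4543 .049 .08 -60.8
```

```text
clock: 2.2
position: [0.4523, 0.0589, 0.1831]
tool_rot: [-3.142, 0.0, -0.2]
force: [0.2, 0.1, -1.0]
width: 0.0426
t 2.2 pos [0.4523 0.0589 0.1831] yaw -11.5 q6 94.8 F [ 0.2  0.1 -1. ] w 0.0426
shift cm [ 0.39  0.93 10.31] rot [0.    0.    0.861]
```

```bash
python3 -m jog '0.4 0.9 3 0 0 0.15 0;0.4 0.9 6 0 0 0.3 0;0.4 0.9 10 0 0 0.45 0;0.4 0.9 10 0 0 0.6 0;0.4 0.9 10 0 0 0.75 0;0.4 0.9 10 0 0 0.86 0;0.4 0.9 10 0 0 0.86 0;0.4 0.9 10 0 0 0.86 0;0.4 0.9 10 0 0 0.86 0;0.4 0.9 10 0 0 0.86 0' ; python3 go.py .4543 .049 .014 -60.8; python3 - <<'E'
from h import *
p,d=manip.read_camera('top');crop(p,260,160,360,235,6,'pics/a1.png')
p,d=manip.read_camera('side');crop(p,250,170,370,270,6,'pics/a2.png')
E
```

```text
clock: 3.2
position: [0.4546, 0.0492, 0.0833]
tool_rot: [-3.141, -0.0, -1.055]
force: [0.3, -0.8, -1.3]
width: 0.0425
t 3.2 pos [0.4546 0.0492 0.0833] yaw -60.5 q6 142.6 F [ 0.3 -0.8 -1.3] w 0.0425
shift cm [0.   0.04 6.93] rot [-0.    -0.     0.006]
```

View pics/a1.png

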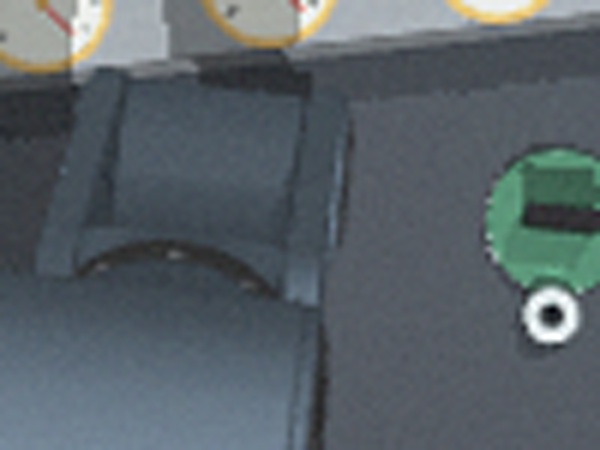

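View pics/a2.png

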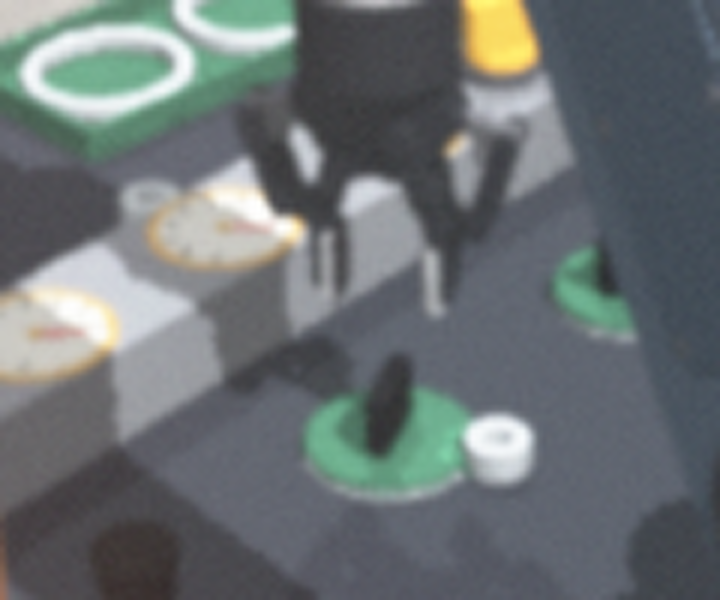

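```bash
python3 -m jog '0 0 2 0 0 0 0;0 0 4 0 0 0 0;0 0 6 0 0 0 0;0 0 6.8 0 0 0 0;0 0 6.8 0 0 0 0;0 0 6.8 0 0 0 -1;0 0 6.8 0 0 0 -1;0 0 6.8 0 0 0 -1;0 0 6.8 0 0 0 -1;0 0 6.8 0 0 0 -1' 60; python3 go.py .59 .155 .16 94.76
```

```text
clock: 4.3
position: [0.4551, 0.0492, 0.016]
tool_rot: [-3.14, -0.001, -1.056]
force: [-0.8, 1.7, 6.4]
width: 0.0112
t 4.3 pos [0.4551 0.0492 0.016 ] yaw -60.5 q6 142.6 F [-0.8  1.7  6.4] w 0.0112
shift cm [ -2.55 -16.97 -14.38] rot [ 1.00e-03 -2.00e-03 -2.71e+00]
```

```bash
python3 -m jog '0 0 -4 0 0 0 -1;0 0 -8 0 0 0 -1;0 0 -12 0 0 -0.15 -1;-1 -3 -12 0 0 -0.3 -1;-2 -8 -12 0 0 -0.45 -1;-2.5 -12 -12 0 0 -0.6 -1;-2.5 -16 -12 0 0 -0.75 -1;-2.5 -17 -12 0 0 -0.9 -1;-2.5 -17 -12 0 0 -1.05 -1;-2.5 -17 -12 0 0 -1.2 -1' ; python3 go.py .5904 .1554 .10 94.76
```

```text
clock: 5.3
position: [0.5895, 0.1551, 0.1343]
tool_rot: [-3.142, 0.002, 0.151]
force: [0.1, -0.9, -2.5]
width: 0.0105
t 5.3 pos [0.5895 0.1551 0.1343] yaw 8.6 q6 85.6 F [ 0.1 -0.9 -2.5] w 0.0105
shift cm [ 0.1  -0.02  3.43] rot [-2.000e-03  1.000e-03 -1.503e+00]
```

```bash
python3 -m jog '0.1 0 0 0 0 -0.15 -1;0.1 0 0 0 0 -0.3 -1;0.1 0 0 0 0 -0.45 -1;0.1 0 0 0 0 -0.6 -1;0.1 0 0 0 0 -0.75 -1;0.1 0 0 0 0 -0.9 -1;0.1 0 1 0 0 -1.05 -1;0.1 0 2 0 0 -1.2 -1;0.1 0 3 0 0 -1.35 -1;0.1 0 3.4 0 0 -1.49 -1' ;python3 -m jog '0 0 0 0 0 0 -1;0 0 0 0 0 0 -1;0 0 0 0 0 0 -1;0 0 0 0 0 0 -1;0 0 0.5 0 0 0 -1;0 0 0.5 0 0 0 -1;0 0 0.5 0 0 0 -1;0 0 0.5 0 0 0 -1;0 0 0.5 0 0 0 -1;0 0 0.5 0 0 0 -1'; python3 go.py .5904 .1554 .071 94.76; python3 - <<'E'
from h import *
p,d=manip.read_camera('top');crop(p,220,120,345,200,6,'pics/b1.png')
p,d=manip.read_camera('side');crop(p,200,150,320,250,6,'pics/b2.png')
E
```

```text
clock: 6.3
position: [0.5894, 0.1547, 0.0995]
tool_rot: [-3.138, 0.0, 1.64]
force: [-0.5, -0.2, -2.9]
width: 0.0109
clock: 7.3
position: [0.5912, 0.1548, 0.0962]
tool_rot: [3.141, 0.0, 1.634]
force: [-0.5, 0.4, -3.5]
width: 0.0113
t 7.3 pos [0.5912 0.1548 0.0962] yaw 93.6 q6 0.6 F [-0.5  0.4 -3.5] w 0.0113
shift cm [ 0.06 -0.08  2.52] rot [ 0.    0.   -0.02]
```

View pics/b1.png

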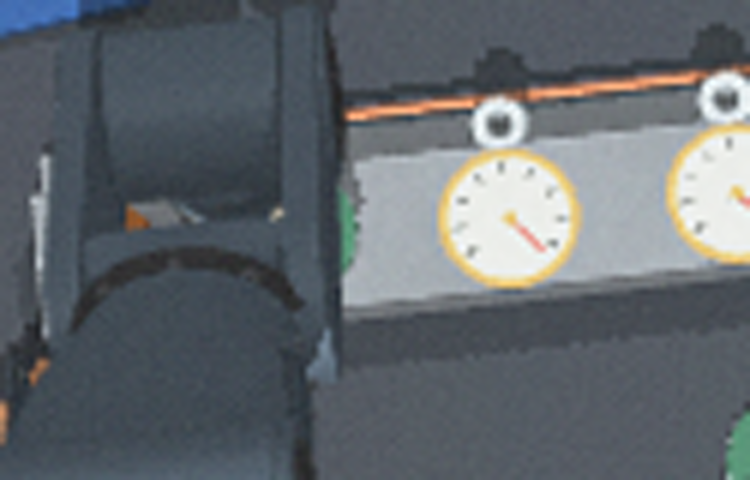

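View pics/b2.png

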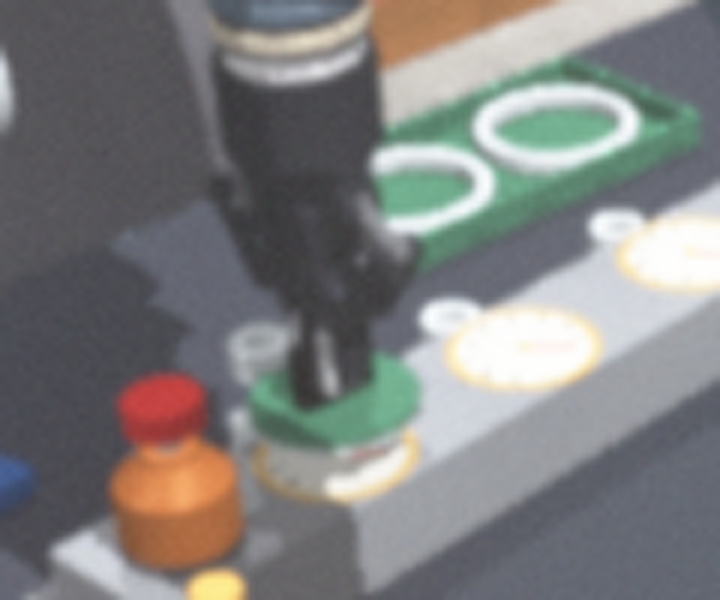

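```bash
python3 -m jog '0.05 -0.05 0.5 0 0 -0.015 -1;0.05 -0.05 1 0 0 -0.015 -1;0.05 -0.05 1.5 0 0 -0.015 -1;0.05 -0.05 2 0 0 -0.015 -1;0.05 -0.05 2.2 0 0 -0.015 -1;0.05 -0.05 2.4 0 0 -0.015 -1;0.05 -0.05 2.4 0 0 -0.015 -1;0.05 -0.05 2.4 0 0 -0.015 -1;0.05 -0.05 2.4 0 0 -0.015 -1;0.05 -0.05 2.4 0 0 -0.015 -1' ; python3 go.py .5904 .1554 .071 94.76
```

```text
clock: 8.4
position: [0.5908, 0.1553, 0.0723]
tool_rot: [3.141, -0.0, 1.649]
force: [0.1, -0.1, -1.9]
width: 0.0113
t 8.4 pos [0.5908 0.1553 0.0723] yaw 94.5 q6 -0.2 F [ 0.1 -0.1 -1.9] w 0.0113
shift cm [ 0.01 -0.04  0.13] rot [ 0.    -0.    -0.005]
```

```bash
python3 -m jog '0 0 0.1 0 0 0 -1;0 0 0.25 0 0 0 -1;0 0 0.25 0 0 0 -1;0 0 0.25 0 0 0 -0.3;0 0 0.25 0 0 0 -0.3;0 0 0.25 0 0 0 -0.3;0 0 0.25 0 0 0 -0.3;0 0 -3 0 0 0 -0.3;0 0 -6 0 0 0 -0.3;0 0 -10 0 0 0 -0.3' ; python3 go.py .4865 .2925 .15 136
```

```text
clock: 9.4
position: [0.5894, 0.1552, 0.1716]
tool_rot: [-3.138, -0.0, 1.649]
force: [0.5, 0.7, 0.3]
width: 0.0299
t 9.4 pos [0.5894 0.1552 0.1716] yaw 94.5 q6 -0.2 F [0.5 0.7 0.3] w 0.0299
shift cm [14.49 -9.18  2.19] rot [-0.004 -0.001 -0.725]
```

```bash
python3 -m jog '4 -2 0 0 0 -0.15 0.3;8 -5 0 0 0 -0.3 0.3;11 -7 0 0 0 -0.45 0.3;14.5 -9.1 0 0 0 -0.6 0.3;14.5 -9.1 1 0 0 -0.72 0.3;14.5 -9.1 2 0 0 -0.72 0.3;14.5 -9.1 3.5 0 0 -0.72 0.3;14.5 -9.1 4.5 0 0 -0.72 0.3;14.5 -9.1 4.5 0 0 -0.72 0.3;14.5 -9.1 4.5 0 0 -0.72 0.3' ; python3 go.py .486 .292 .071 136;python3 - <<'E'
from covers import *
p,d=manip.read_camera('top');np.savez('t1.npz',p=p,d=d);crop(p,185,120,345,225,5,'pics/c1.png')
covers(p)
p,d=manip.read_camera('side');np.savez('s1.npz',p=p,d=d);crop(p,180,160,310,280,5,'pics/c2.png')
E
```

```text
clock: 10.4
position: [0.489, 0.2922, 0.1268]
tool_rot: [-3.141, -0.0, 2.367]
force: [-0.8, 0.6, 0.5]
width: 0.0558
t 10.4 pos [0.489  0.2922 0.1268] yaw 135.6 q6 -26.0 F [-0.8  0.6  0.5] w 0.0558
shift cm [ 0.2  -0.22  5.58] rot [-0.001 -0.    -0.007]
px [405.1 199.7] plate [ 0.4449 -0.3165] bar [ 0.4439 -0.3134] 44 barang 119.0 eye [ 0.3979 -0.3447] psi -149.1 d 0.0549
px [352.7 196.2] plate [ 0.4626 -0.1358] bar [ 0.4615 -0.1345] 44 barang 84.3 eye [ 0.4076 -0.1287] psi 172.7 d 0.0555
px [267.2 159.7] plate [0.6011 0.159 ] bar [0.5986 0.1562] 63 barang 93.0 eye [0.6568 0.1639] psi 5.0 d 0.0559
```

View pics/c1.png

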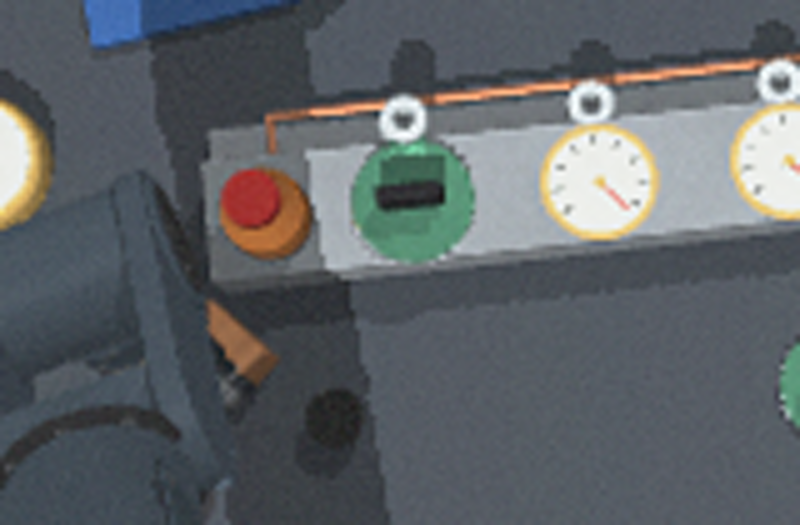

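View pics/c2.png

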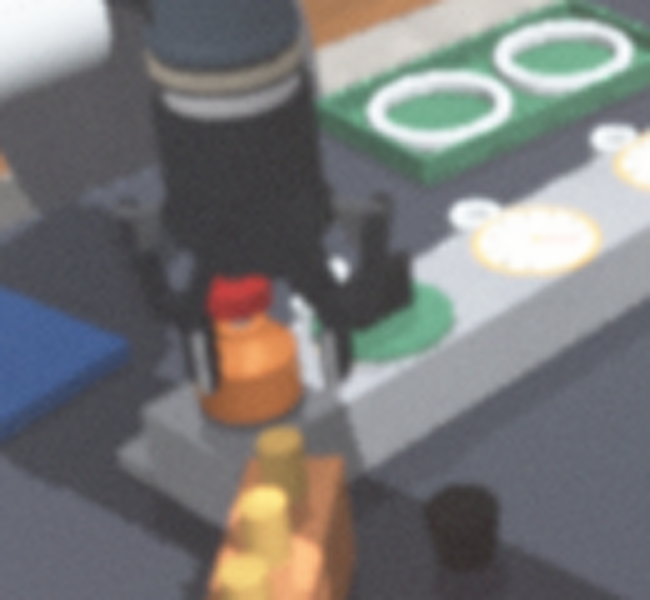

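```bash
python3 -m jog '0.2 -0.2 2 0 0 0 0.3;0.2 -0.2 4 0 0 0 0.3;0.2 -0.2 5.4 0 0 0 0.3;0.2 -0.2 5.4 0 0 0 0.3;0.2 -0.2 5.4 0 0 0 -1;0.2 -0.2 5.4 0 0 0 -1;0.2 -0.2 5.4 0 0 0 -1;0.2 -0.2 5.4 0 0 0 -1;0.2 -0.2 5.4 0 0 0 -1;0.2 -0.2 5.4 0 0 0 -1' 60; python3 go.py .486 .292 .071 136
```

```text
clock: 11.5
position: [0.487, 0.2933, 0.0743]
tool_rot: [3.138, 0.001, 2.369]
force: [0.5, 1.7, 5.8]
width: 0.0217
t 11.5 pos [0.487  0.2933 0.0743] yaw 135.7 q6 -25.9 F [0.5 1.7 5.8] w 0.0217
shift cm [-0.02 -0.17  0.33] rot [ 0.003  0.001 -0.005]
```

```bash
python3 -m jog '0 0 -4 0 0 0 -1;0 0 -8 0 0 0 -1;0 0 -12 0 0 0 -1;0 0 -13 0 0 -0.1 -1;0 0 -13 0 0 -0.25 -1;0 0 -13 0 0 -0.4 -1;0 0 -13 0 0 -0.55 -1;0 0 -13 0 0 -0.7 -1;0 0 -13 0 0 -0.85 -1;0 0 -13 0 0 -0.85 -1' ; python3 go.py .6448 .159 .165 184.76
```

```text
clock: 12.5
position: [0.4849, 0.2923, 0.2025]
tool_rot: [-3.141, -0.002, -3.065]
force: [0.9, 0.4, 0.2]
width: 0.0221
t 12.5 pos [0.4849 0.2923 0.2025] yaw -175.6 q6 -74.6 F [0.9 0.4 0.2] w 0.0221
shift cm [-14.93 -14.52   3.73] rot [-0.001 -0.002 -0.006]
```

```bash
python3 -m jog '-4 -4 0 0 0 0 -1;-8 -8 0 0 0 0 -1;-12 -12 0 0 0 0 -1;-14.9 -14.5 0 0 0 0 -1;-14.9 -14.5 1.5 0 0 0 -1;-14.9 -14.5 3 0 0 0 -1;-14.9 -14.5 3.5 0 0 0 -1;-14.9 -14.5 3.5 0 0 0 -1;-14.9 -14.5 3.5 0 0 0 -1;-14.9 -14.5 3.5 0 0 0 -1' ; python3 go.py .6448 .159 .145 184.76; python3 - <<'E'
from covers import *
p,d=manip.read_camera('side');np.savez('s2.npz',p=p,d=d);crop(p,210,170,290,240,8,'pics/d2.png')
p,d=manip.read_camera('top');np.savez('t2.npz',p=p,d=d);crop(p,220,110,340,190,6,'pics/d1.png')
print(proj('side',[[.6448,.159,.073],[.6448,.159,.1]]))
E
```

```text
clock: 13.5
position: [0.6452, 0.1608, 0.169]
tool_rot: [3.142, 0.001, -3.063]
force: [0.0, 0.4, -0.3]
width: 0.0222
t 13.5 pos [0.6452 0.1608 0.169 ] yaw -175.5 q6 -90.1 F [ 0.   0.4 -0.3] w 0.0222
shift cm [ 0.06 -0.18  2.4 ] rot [ 0.     0.001 -0.005]
[[243.80523014 213.17433384]
 [242.80837922 205.40327231]]
```

View pics/d2.png

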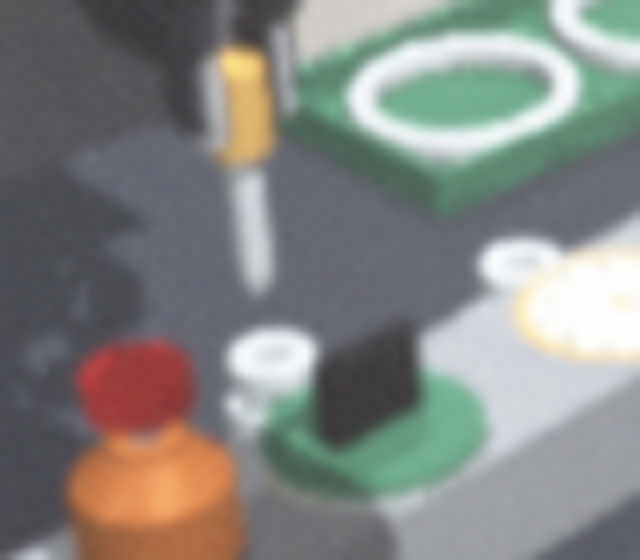

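View pics/d1.png

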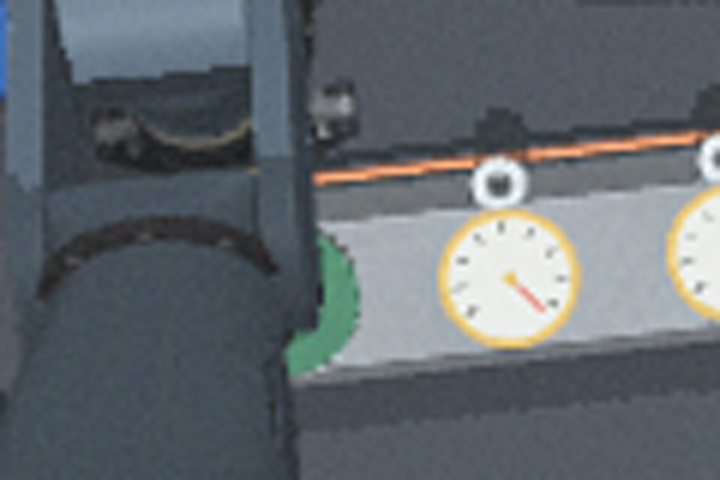

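```bash
python3 -m jog '0.06 -0.18 0 0 0 0 -1;0.06 -0.18 0.5 0 0 0 -1;0.06 -0.18 1 0 0 0 -1;0.06 -0.18 1.5 0 0 0 -1;0.06 -0.18 2 0 0 0 -1;0.06 -0.18 2.4 0 0 0 -1;0.06 -0.18 2.8 0 0 0 -1;0.06 -0.18 3.2 0 0 0 -1;0.06 -0.18 3.6 0 0 0 -1;0.06 -0.18 3.6 0 0 0 -1' ; python3 go.py .6448 .159 .085 184.76
```

```text
clock: 14.6
position: [0.6447, 0.1578, 0.1314]
tool_rot: [3.142, -0.001, -3.064]
force: [-0.3, 0.6, -0.5]
width: 0.0219
t 14.6 pos [0.6447 0.1578 0.1314] yaw -175.6 q6 -90.3 F [-0.3  0.6 -0.5] w 0.0219
shift cm [-0.02  0.12  4.64] rot [ 0.    -0.001 -0.006]
```

```bash
python3 -m jog '0 0 0.4 0 0 0 -1;0 0 0.8 0 0 0 -1;0 0 1.2 0 0 0 -1;0 0 1.6 0 0 0 -1;0 0 2 0 0 0 -1;0 0 2.4 0 0 0 -1;0 0 2.8 0 0 0 -1;0 0 2.8 0 0 0 -1;0 0 2.8 0 0 0 -1;0 0 2.8 0 0 0 -1' ; python3 go.py .6448 .159 .08 184.76
```

```text
clock: 15.6
position: [0.6456, 0.159, 0.1038]
tool_rot: [3.14, 0.002, -3.065]
force: [2.4, 5.4, -0.6]
width: 0.0219
t 15.6 pos [0.6456 0.159  0.1038] yaw -175.6 q6 -90.3 F [ 2.4  5.4 -0.6] w 0.0219
shift cm [ 0.08 -0.    2.38] rot [ 0.002  0.002 -0.006]
```

```bash
python3 -m jog '-0.06 0.12 0 0 0 0 -1;-0.06 0.12 0.4 0 0 0 -1;-0.06 0.12 0.8 0 0 0 -1;-0.06 0.12 1.2 0 0 0 -1;-0.06 0.12 1.5 0 0 0 -1;-0.06 0.12 1.8 0 0 0 -1;-0.06 0.12 2.1 0 0 0 -1;-0.06 0.12 2.3 0 0 0 -1;-0.06 0.12 2.4 0 0 0 -1;-0.06 0.12 2.4 0 0 0 -1' ; python3 go.py .6448 .159 .08 184.76
```

```text
clock: 16.6
position: [0.646, 0.1594, 0.0813]
tool_rot: [3.141, 0.001, -3.064]
force: [-0.7, 4.3, 6.8]
width: 0.0218
t 16.6 pos [0.646  0.1594 0.0813] yaw -175.6 q6 -90.2 F [-0.7  4.3  6.8] w 0.0218
shift cm [ 0.12 -0.04  0.13] rot [ 0.     0.001 -0.006]
```

```bash
python3 -m jog '0 0 0.1 0 0 0 -1;0 0 0.1 0 0 0 -1;0 0 0 0 0 0 0.1;0 0 0 0 0 0 0.1;0 0 0 0 0 0 0.1;0 0 -3 0 0 0 0.1;0 0 -6 0 0 0 0.1;0 0 -10 0 0 0 0.1;0 0 -12 0 0 0 0.1;0 0 -12 0 0 0 0.1' ; python3 go.py .4635 -.137 .2 82.4
```

```text
clock: 17.6
position: [0.6476, 0.1586, 0.2035]
tool_rot: [-3.141, 0.006, -3.064]
force: [-0.2, 0.5, -0.3]
width: 0.0469
t 17.6 pos [0.6476 0.1586 0.2035] yaw -175.6 q6 -90.2 F [-0.2  0.5 -0.3] w 0.0469
shift cm [ 20.63 -28.06   0.24] rot [0.005 0.005 1.781]
```

```bash
python3 -m jog '3 -4 0 0 0 0.15 0;6 -8 0 0 0 0.3 0;9 -12 0 0 0 0.45 0;12 -16 0 0 0 0.6 0;15 -20 0 0 0 0.75 0;18 -24 0 0 0 0.9 0;20.5 -28 0 0 0 1.05 0;20.5 -28 0 0 0 1.2 0;20.5 -28 0 0 0 1.35 0;20.5 -28 0 0 0 1.5 0';python3 -m jog '0 0 0 0 0 0.15 0;0 0 0 0 0 0.3 0;0 0 0 0 0 0.45 0;0 0 0 0 0 0.6 0;0 0 0 0 0 0.75 0;0 0 0 0 0 0.9 0;0 0 0 0 0 1.05 0;0 0 0 0 0 1.2 0;0 0 0 0 0 1.35 0;0 0 0 0 0 1.5 0' ; python3 go.py .462 -.1355 .09 -97.4;  python3 - <<'E'
from covers import *
p,d=manip.read_camera('top');np.savez('t3.npz',p=p,d=d);crop(p,185,110,425,270,3,'pics/e1.png')
p,d=manip.read_camera('side');np.savez('s3.npz',p=p,d=d);crop(p,210,150,330,250,6,'pics/e2.png')
E
```

```text
clock: 18.6
position: [0.461, -0.1363, 0.1985]
tool_rot: [-3.138, -0.002, 1.711]
force: [-0.6, -0.5, 0.2]
width: 0.0427
clock: 19.6
position: [0.4613, -0.1355, 0.1984]
tool_rot: [-3.139, 0.004, 0.213]
force: [-0.6, 0.4, -0.4]
width: 0.0429
t 19.6 pos [ 0.4613 -0.1355  0.1984] yaw 12.2 q6 48.1 F [-0.6  0.4 -0.4] w 0.0429
shift cm [ 0.11  0.04 10.84] rot [0.002 0.005 1.913]
```

View pics/e1.png

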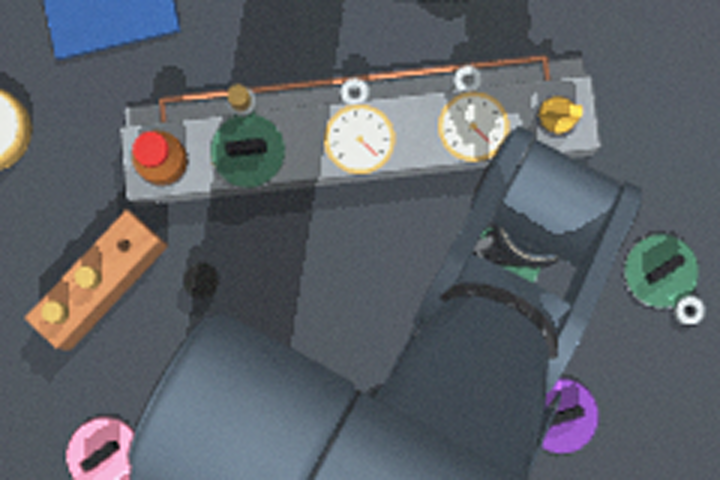

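View pics/e2.png

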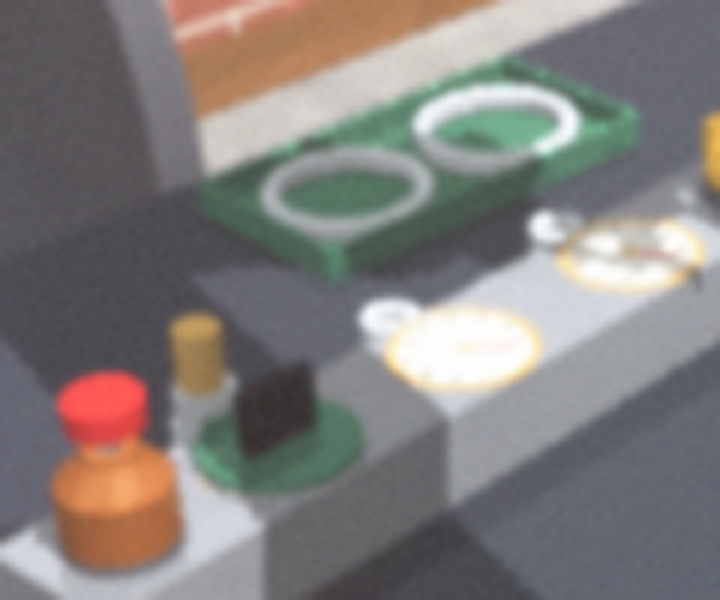

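```bash
python3 -m jog '0 0 0 0 0 0.15 0;0 0 1 0 0 0.3 0;0 0 2 0 0 0.45 0;0 0 3 0 0 0.6 0;0 0 4 0 0 0.75 0;0 0 5 0 0 0.9 0;0 0 6 0 0 1.05 0;0 0 7 0 0 1.2 0;0 0 8 0 0 1.35 0;0 0 8 0 0 1.5 0' ; python3 go.py .462 -.1355 .014 -97.4;  python3 - <<'E'
from covers import *
p,d=manip.read_camera('side');np.savez('s3.npz',p=p,d=d);crop(p,310,150,410,250,6,'pics/f2.png')
E
```

```text
clock: 20.7
position: [0.461, -0.1352, 0.1181]
tool_rot: [3.138, 0.003, -1.284]
force: [0.5, 0.1, 0.1]
width: 0.0427
t 20.7 pos [ 0.461  -0.1352  0.1181] yaw -73.5 q6 133.9 F [0.5 0.1 0.1] w 0.0427
shift cm [ 0.09 -0.13 10.41] rot [0.004 0.003 0.416]
```

View pics/f2.png

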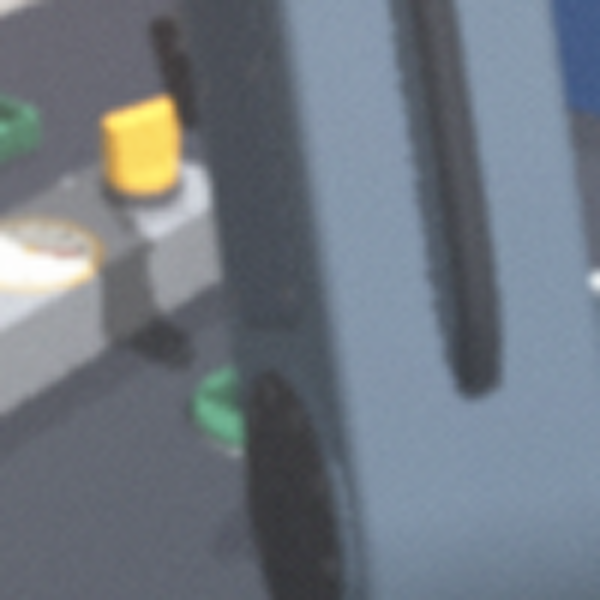

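```bash
python3 -m jog '0.1 -0.1 2 0 0 0.15 0;0.1 -0.1 4 0 0 0.3 0;0.1 -0.1 6 0 0 0.41 0;0.1 -0.1 8 0 0 0.41 0;0.1 -0.1 10 0 0 0.41 0;0.1 -0.1 10.2 0 0 0.41 0;0.1 -0.1 10.2 0 0 0.41 -1;0.1 -0.1 10.2 0 0 0.41 -1;0.1 -0.1 10.2 0 0 0.41 -1;0.1 -0.1 10.2 0 0 0.41 -1' ; python3 go.py .6012 .0264 .13 94.76
```

```text
clock: 21.75
position: [0.4645, -0.1368, 0.0189]
tool_rot: [-3.14, -0.001, -1.691]
force: [-0.9, -0.9, 0.4]
width: 0.0112
t 21.75 pos [ 0.4645 -0.1368  0.0189] yaw -96.9 q6 157.2 F [-0.9 -0.9  0.4] w 0.0112
shift cm [-17.83 -11.64 -11.11] rot [-1.000e-03  2.000e-03  2.939e+00]
```

```bash
python3 -m jog '0 0 -4 0 0 0 -1;0 0 -8 0 0 0 -1;0 0 -12 0 0 -0.15 -1;-3 -2 -13 0 0 -0.3 -1;-7 -4 -13 0 0 -0.45 -1;-10 -6 -13 0 0 -0.6 -1;-13 -9 -13 0 0 -0.75 -1;-16 -11 -13 0 0 -0.9 -1;-17.8 -11.6 -13 0 0 -1.05 -1;-17.8 -11.6 -13 0 0 -1.2 -1' ; python3 -m jog '0 0 0 0 0 -0.15 -1;0 0 0 0 0 -0.3 -1;0 0 0 0 0 -0.45 -1;0 0 0 0 0 -0.6 -1;0 0 0 0 0 -0.75 -1;0 0 0 0 0 -0.9 -1;0 0 0 0 0 -1.05 -1;0 0 0 0 0 -1.2 -1;0 0 0 0 0 -1.35 -1;0 0 0 0 0 -1.45 -1' ; python3 go.py .6012 .0264 .10 94.76
```

```text
clock: 22.75
position: [0.6015, 0.029, 0.1482]
tool_rot: [-3.14, -0.001, -0.481]
force: [-0.7, 1.3, -3.1]
width: 0.0109
clock: 23.75
position: [0.5999, 0.0263, 0.1481]
tool_rot: [-3.141, 0.0, 0.964]
force: [0.3, -0.7, -1.7]
width: 0.0105
t 23.75 pos [0.5999 0.0263 0.1481] yaw 55.2 q6 26.6 F [ 0.3 -0.7 -1.7] w 0.0105
shift cm [0.08 0.11 4.81] rot [-0.001  0.    -0.69 ]
```

```bash
python3 -m jog '0.1 0.1 0 0 0 -0.15 -1;0.1 0.1 1 0 0 -0.3 -1;0.1 0.1 2 0 0 -0.45 -1;0.1 0.1 3 0 0 -0.6 -1;0.1 0.1 4 0 0 -0.69 -1;0.1 0.1 5 0 0 -0.69 -1;0.1 0.1 5 0 0 -0.69 -1;0.1 0.1 5 0 0 -0.69 -1;0.1 0.1 5 0 0 -0.69 -1;0.1 0.1 5 0 0 -0.69 -1'; python3 go.py .6012 .0264 .072 94.76; python3 - <<'E'
from h import *
p,d=manip.read_camera('side');crop(p,230,150,330,230,7,'pics/g2.png')
E
```

```text
clock: 24.75
position: [0.6024, 0.0264, 0.0987]
tool_rot: [3.14, 0.0, 1.648]
force: [1.0, 0.0, -1.6]
width: 0.0107
t 24.75 pos [0.6024 0.0264 0.0987] yaw 94.4 q6 -12.5 F [ 1.   0.  -1.6] w 0.0107
shift cm [ 0.01 -0.12  2.67] rot [ 0.001  0.    -0.005]
```

View pics/g2.png

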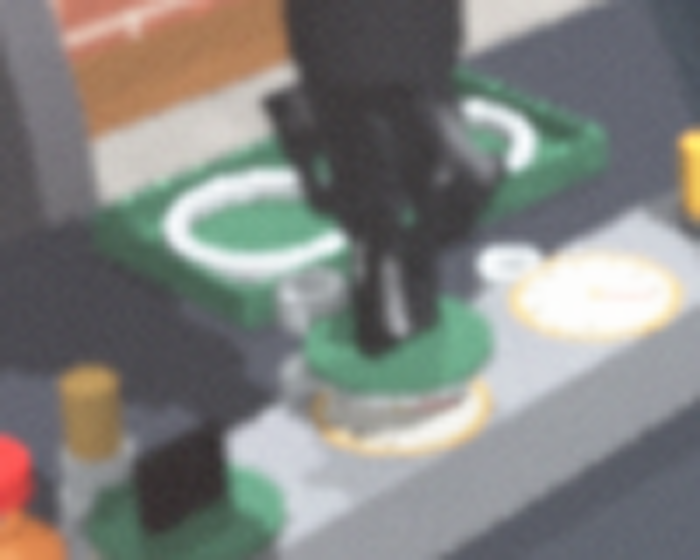

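```bash
python3 -m jog '0 -0.05 1 0 0 0 -1;0 -0.05 2 0 0 0 -1;0 -0.05 2.4 0 0 0 -1;0 -0.05 2.6 0 0 0 -1;0 -0.05 2.7 0 0 0 -1;0 -0.05 2.8 0 0 0 -1;0 -0.05 2.8 0 0 0 -1;0 -0.05 2.8 0 0 0 -1;0 -0.05 2.8 0 0 0 -1;0 -0.05 2.8 0 0 0 -1'; python3 go.py .6012 .0264 .072 94.76
```

```text
clock: 25.8
position: [0.6005, 0.0265, 0.0738]
tool_rot: [-3.14, 0.0, 1.649]
force: [-8.7, 0.7, 25.1]
width: 0.011
t 25.8 pos [0.6005 0.0265 0.0738] yaw 94.5 q6 -12.6 F [-8.7  0.7 25.1] w 0.011
shift cm [-0.01  0.07  0.18] rot [-0.001  0.    -0.005]
```

```bash
python3 -m jog '0 0 -0.1 0 0 0 -1;0 0 -0.1 0 0 0 -1;0 0 -0.1 0 0 0 -0.3;0 0 -0.1 0 0 0 -0.3;0 0 -0.1 0 0 0 -0.3;0 0 -0.1 0 0 0 -0.3;0 0 -3 0 0 0 -0.3;0 0 -6 0 0 0 -0.3;0 0 -10 0 0 0 -0.3;0 0 -10 0 0 0 -0.3' ; python3 go.py .4492 .3285 .17 136
```

```text
clock: 26.8
position: [0.6054, 0.026, 0.1752]
tool_rot: [3.131, 0.002, 1.649]
force: [0.7, -0.1, 0.3]
width: 0.03
t 26.8 pos [0.6054 0.026  0.1752] yaw 94.5 q6 -12.6 F [ 0.7 -0.1  0.3] w 0.03
shift cm [ 31.38 -13.21   0.3 ] rot [ 0.01   0.006 -0.725]
```

```bash
python3 -m jog '4.5 -2 0 0 0 -0.1 0.3;9 -4 0 0 0 -0.2 0.3;13 -5.5 0 0 0 -0.3 0.3;17 -7.5 0 0 0 -0.4 0.3;21 -9 0 0 0 -0.5 0.3;25 -11 0 0 0 -0.6 0.3;29 -12.5 0 0 0 -0.7 0.3;31.5 -13.1 0 0 0 -0.72 0.3;31.5 -13.1 2 0 0 -0.72 0.3;31.5 -13.1 4 0 0 -0.72 0.3' ; python3 go.py .4496 .328 .072 136;python3 - <<'E'
from covers import *
p,d=manip.read_camera('top');np.savez('t4.npz',p=p,d=d);crop(p,185,110,435,235,3,'pics/h1.png')
covers(p)
E
```

```text
clock: 27.8
position: [0.4458, 0.3316, 0.1294]
tool_rot: [3.141, 0.0, 2.371]
force: [0.3, 0.1, -0.3]
width: 0.0554
t 27.8 pos [0.4458 0.3316 0.1294] yaw 135.9 q6 -20.8 F [ 0.3  0.1 -0.3] w 0.0554
shift cm [-0.52  0.    5.74] rot [ 0.001  0.    -0.002]
px [405.1 199.7] plate [ 0.445  -0.3166] bar [ 0.4443 -0.3133] 44 barang 120.4 eye [ 0.3979 -0.345 ] psi -149.0 d 0.055
px [267.2 159.7] plate [0.6011 0.159 ] bar [0.5987 0.1564] 64 barang 93.7 eye [0.6394 0.0709] psi -66.5 d 0.0961
px [305.1 155.6] plate [0.6118 0.0254] bar [0.6086 0.0246] 59 barang 95.4 eye [0.6394 0.0709] psi 58.7 d 0.0532
```

View pics/h1.png

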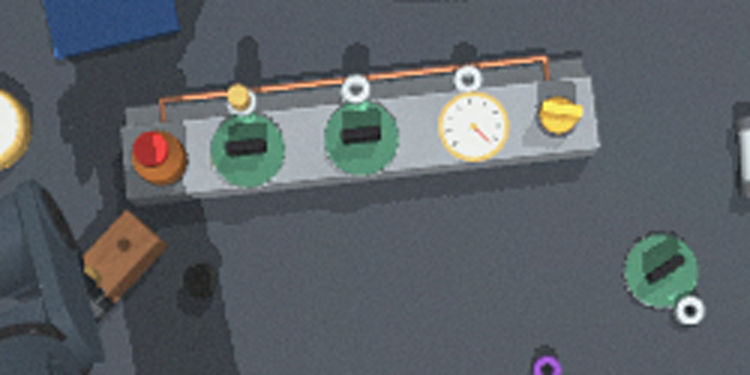

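```bash
cat > eye.py <<'E'
from meas import *
import sys
p=np.load(sys.argv[1])['p'];U,V=map(float,sys.argv[2:4])
for b in blobs(masks(p)['white'],25,120):
    if np.hypot(b[0]-U,b[1]-V)<15: print(np.round(b[:3],1),'z.073',onz('top',b[0],b[1],.073).round(4),'z.055',onz('top',b[0],b[1],.055).round(4))
E
python3 eye.py t4.npz 303.7 139.3;python3 eye.py t1.npz 266 144; python3 -m jog '-0.4 0 2 0 0 0 0.3;-0.4 0 4 0 0 0 0.3;-0.4 0 5.5 0 0 0 0.3;-0.4 0 5.6 0 0 0 0.3;-0.4 0 5.6 0 0 0 0.3;-0.4 0 5.6 0 0 0 -1;-0.4 0 5.6 0 0 0 -1;-0.4 0 5.6 0 0 0 -1;-0.4 0 5.6 0 0 0 -1;-0.4 0 5.6 0 0 0 -1' 60; python3 go.py .4496 .328 .072 136
```

```text
[291.8 147.5  37. ] z.073 [0.6281 0.0682 0.073 ] z.055 [0.6318 0.0691 0.055 ]
[303.1 139.3  64. ] z.073 [0.6549 0.0292 0.073 ] z.055 [0.6589 0.0296 0.055 ]
[265.1 143.4  66. ] z.073 [0.6448 0.1579 0.073 ] z.055 [0.6488 0.1599 0.055 ]
clock: 28.85
position: [0.4509, 0.3285, 0.0754]
tool_rot: [3.137, 0.001, 2.369]
force: [2.0, 3.0, 6.3]
width: 0.0222
t 28.85 pos [0.4509 0.3285 0.0754] yaw 135.7 q6 -21.1 F [2.  3.  6.3] w 0.0222
shift cm [ 0.06 -0.13  0.34] rot [ 0.005  0.001 -0.005]
```

```bash
python3 -m jog '0 0 -4 0 0 0 -1;0 0 -8 0 0 0 -1;0 0 -12 0 0 0 -1;0 0 -14 0 0 0.15 -1;0 0 -14 0 0 0.3 -1;0 0 -14 0 0 0.45 -1;0 0 -14 0 0 0.6 -1;0 0 -14 0 0 0.75 -1;0 0 -14 0 0 0.9 -1;0 0 -14 0 0 1.05 -1' ; python3 go.py .655 .030 .17 4.76
```

```text
clock: 29.85
position: [0.4477, 0.3266, 0.2133]
tool_rot: [-3.139, 0.003, 1.313]
force: [-0.3, 0.5, -0.5]
width: 0.0219
t 29.85 pos [0.4477 0.3266 0.2133] yaw 75.2 q6 39.4 F [-0.3  0.5 -0.5] w 0.0219
shift cm [-23.38  27.62   4.32] rot [-1.00e-03  4.00e-03  1.23e+00]
```

```bash
python3 -m jog '-3 3.5 0 0 0 0.15 -1;-6 7 0 0 0 0.3 -1;-9 10.5 0 0 0 0.45 -1;-12 14 0 0 0 0.6 -1;-15 17.5 0 0 0 0.75 -1;-18 21 0 0 0 0.9 -1;-21 25 0 0 0 1.05 -1;-23.3 27.6 0 0 0 1.2 -1;-23.3 27.6 2 0 0 1.23 -1;-23.3 27.6 4 0 0 1.23 -1' ; python3 -m jog '0 0 0 0 0 0 -1;0 0 0 0 0 0 -1;0 0 0 0 0 0 -1;0 0 0 0 0 0 -1;0 0 0 0 0 0 -1;0 0 0 0 0 0 -1;0 0 0 0 0 0 -1;0 0 0 0 0 0 -1;0 0 0 0 0 0 -1;0 0 0 0 0 0 -1'; python3 go.py .655 .030 .145 4.76; python3 - <<'E'
from covers import *
p,d=manip.read_camera('side');np.savez('s5.npz',p=p,d=d);crop(p,240,140,320,210,8,'pics/i2.png')
print(proj('side',[[.655,.03,.073],[.655,.03,.1]]))
E
```

```text
clock: 30.85
position: [0.658, 0.0311, 0.1731]
tool_rot: [3.142, 0.002, 0.086]
force: [-0.5, 0.6, -0.7]
width: 0.0218
clock: 31.85
position: [0.6583, 0.0329, 0.1741]
tool_rot: [3.142, 0.0, 0.089]
force: [-0.1, 0.0, -0.6]
width: 0.0221
t 31.85 pos [0.6583 0.0329 0.1741] yaw 5.1 q6 78.1 F [-0.1  0.  -0.6] w 0.0221
shift cm [-0.36  0.26  2.91] rot [0.    0.    0.006]
[[275.10314725 196.48602524]
 [274.46731678 189.00709695]]
```

View pics/i2.png

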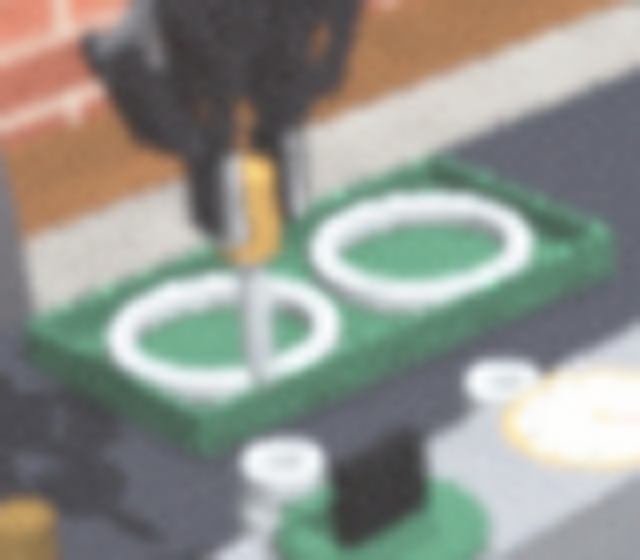

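```bash
python3 -m jog '-0.36 0.3 0 0 0 0 -1;-0.36 0.3 0.5 0 0 0 -1;-0.36 0.3 1 0 0 0 -1;-0.36 0.3 1.5 0 0 0 -1;-0.36 0.3 2 0 0 0 -1;-0.36 0.3 2.5 0 0 0 -1;-0.36 0.3 3 0 0 0 -1;-0.36 0.3 3.5 0 0 0 -1;-0.36 0.3 4 0 0 0 -1;-0.36 0.3 4 0 0 0 -1' ; python3 go.py .6548 .0295 .085 4.76
```

```text
clock: 32.9
position: [0.6545, 0.0297, 0.1331]
tool_rot: [-3.141, 0.002, 0.089]
force: [-0.5, 0.3, -1.1]
width: 0.0216
t 32.9 pos [0.6545 0.0297 0.1331] yaw 5.1 q6 77.8 F [-0.5  0.3 -1.1] w 0.0216
shift cm [0.04 0.03 4.81] rot [-0.     0.002  0.006]
```

```bash
python3 -m jog '0.05 -0.05 0.4 0 0 0 -1;0.1 -0.1 0.7 0 0 0 -1;0.1 -0.1 1 0 0 0 -1;0.1 -0.1 1.3 0 0 0 -1;0.1 -0.1 1.6 0 0 0 -1;0.1 -0.1 1.9 0 0 0 -1;0.1 -0.1 2.2 0 0 0 -1;0.1 -0.1 2.5 0 0 0 -1;0.1 -0.1 2.8 0 0 0 -1;0.1 -0.1 2.8 0 0 0 -1' ; python3 go.py .656 .031 .081 4.76
```

```text
clock: 33.9
position: [0.6554, 0.0311, 0.1054]
tool_rot: [-3.141, 0.001, 0.089]
force: [-2.3, 1.4, -1.8]
width: 0.0224
t 33.9 pos [0.6554 0.0311 0.1054] yaw 5.1 q6 77.9 F [-2.3  1.4 -1.8] w 0.0224
shift cm [0.07 0.02 2.44] rot [-0.001  0.001  0.006]
```

```bash
python3 -m jog '0 0 0.4 0 0 0 -1;0 0 0.8 0 0 0 -1;0 0 1.2 0 0 0 -1;0 0 1.6 0 0 0 -1;0 0 1.9 0 0 0 -1;0 0 2.2 0 0 0 -1;0 0 2.4 0 0 0 -1;0 0 2.5 0 0 0 -1;0 0 2.5 0 0 0 -1;0 0 2.5 0 0 0 -1' ; python3 go.py .656 .031 .081 4.76
```

```text
clock: 34.9
position: [0.6554, 0.031, 0.0824]
tool_rot: [-3.141, 0.001, 0.089]
force: [-6.7, 2.4, 9.4]
width: 0.0222
t 34.9 pos [0.6554 0.031  0.0824] yaw 5.1 q6 77.9 F [-6.7  2.4  9.4] w 0.0222
shift cm [0.06 0.   0.14] rot [-0.     0.001  0.006]
```

```bash
python3 -m jog '0 0 0.1 0 0 0 -1;0 0 0.1 0 0 0 -1;0 0 0 0 0 0 0.1;0 0 0 0 0 0 0.1;0 0 0 0 0 0 0.1;0 0 -3 0 0 0 0.1;0 0 -6 0 0 0 0.1;0 0 -10 0 0 0 0.1;0 0 -12 0 0 0 0.1;0 0 -12 0 0 0 0.1' ; python3 go.py .4445 -.315 .2 -59
```

```text
clock: 35.9
position: [0.6593, 0.0301, 0.2051]
tool_rot: [3.139, -0.01, 0.089]
force: [-0.2, 0.4, -0.4]
width: 0.0468
t 35.9 pos [0.6593 0.0301 0.2051] yaw 5.1 q6 77.9 F [-0.2  0.4 -0.4] w 0.0468
shift cm [-24.46  32.47   0.35] rot [-0.003 -0.01   1.118]
```

```bash
python3 -m jog '-3 4 0 0 0 0.15 0;-6 8 0 0 0 0.3 0;-9 12 0 0 0 0.45 0;-12 16 0 0 0 0.6 0;-15 20 0 0 0 0.75 0;-18 24 0 0 0 0.9 0;-21 28 0 0 0 1.05 0;-24.2 32.3 0 0 0 1.11 0;-24.2 32.3 0 0 0 1.11 0;-24.2 32.3 3 0 0 1.11 0' ; python3 -m jog '0 0 0 0 0 0 0;0 0 3 0 0 0 0;0 0 5 0 0 0 0;0 0 5 0 0 0 0;0 0 5 0 0 0 0;0 0 5 0 0 0 0;0 0 5 0 0 0 0;0 0 5 0 0 0 0;0 0 5 0 0 0 0;0 0 5 0 0 0 0';python3 go.py .4445 -.315 .016 -59;python3 - <<'E'
from covers import *
p,d=manip.read_camera('top');np.savez('t6.npz',p=p,d=d);crop(p,185,110,435,235,3,'pics/j1.png')
p,d=manip.read_camera('side');crop(p,220,140,440,250,3,'pics/j2.png')
E
```

```text
clock: 36.9
position: [0.4446, -0.3165, 0.1727]
tool_rot: [-3.14, -0.008, -1.025]
force: [1.1, -0.0, -0.1]
width: 0.0426
clock: 37.9
position: [0.4436, -0.3126, 0.1215]
tool_rot: [-3.142, -0.001, -1.021]
force: [-1.2, 1.0, 0.2]
width: 0.0428
t 37.9 pos [ 0.4436 -0.3126  0.1215] yaw -58.5 q6 101.5 F [-1.2  1.   0.2] w 0.0428
shift cm [ 0.25  0.05 10.55] rot [-0.    -0.001  0.008]
```

View pics/j1.png

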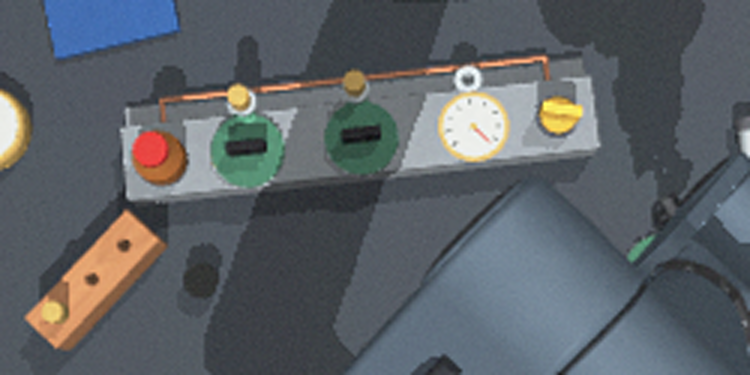

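View pics/j2.png

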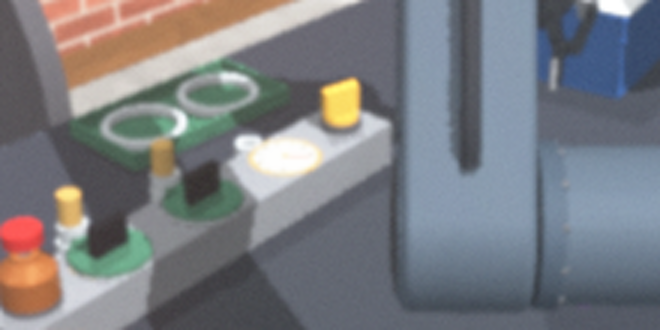

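```bash
python3 -m jog '0.2 0.05 2 0 0 0 0;0.2 0.05 4 0 0 0 0;0.2 0.05 6 0 0 0 0;0.2 0.05 8 0 0 0 0;0.2 0.05 10 0 0 0 0;0.2 0.05 10.4 0 0 0 0;0.2 0.05 10.4 0 0 0 0;0.2 0.05 10.4 0 0 0 -1;0.2 0.05 10.4 0 0 0 -1;0.2 0.05 10.4 0 0 0 -1' ;python3 -m jog '0 0 0 0 0 0 -1;0 0 0 0 0 0 -1;0 0 0 0 0 0 -1;0 0 -4 0 0 0 -1;0 0 -8 0 0 0 -1;0 0 -12 0 0 -0.15 -1;0 0 -13 0 0 -0.3 -1;0 0 -13 0 0 -0.45 -1;0 0 -13 0 0 -0.6 -1;0 0 -13 0 0 -0.75 -1'; python3 go.py .6120 -.1032 .15 94.76
```

```text
clock: 39.0
position: [0.4447, -0.3149, 0.0183]
tool_rot: [-3.141, -0.002, -1.021]
force: [-0.2, 0.2, 3.3]
width: 0.0107
clock: 40.0
position: [0.4437, -0.3139, 0.1471]
tool_rot: [-3.141, 0.001, -0.265]
force: [0.5, -0.1, -2.2]
width: 0.0108
t 40.0 pos [ 0.4437 -0.3139  0.1471] yaw -15.2 q6 58.1 F [ 0.5 -0.1 -2.2] w 0.0108
shift cm [ 10.73 -24.74  -0.29] rot [-1.000e-03  0.000e+00 -1.919e+00]
```

```bash
python3 -m jog '1.5 -3 -1 0 0 -0.15 -1;3 -6.5 -2 0 0 -0.3 -1;4.5 -10 -2 0 0 -0.45 -1;6 -13.5 -2 0 0 -0.6 -1;7.5 -17 -2 0 0 -0.75 -1;9 -20.5 -2 0 0 -0.9 -1;10.7 -24.7 -2 0 0 -1.05 -1;10.7 -24.7 -2 0 0 -1.2 -1;10.7 -24.7 -2 0 0 -1.35 -1;10.7 -24.7 -2 0 0 -1.5 -1'; python3 go.py .6117 -.1028 .1 94.76
```

```text
clock: 41.0
position: [0.6127, -0.104, 0.1663]
tool_rot: [-3.139, 0.0, 1.236]
force: [-0.6, -0.1, -3.0]
width: 0.011
t 41.0 pos [ 0.6127 -0.104   0.1663] yaw 70.8 q6 -0.8 F [-0.6 -0.1 -3. ] w 0.011
shift cm [ 0.08 -0.12  6.63] rot [-0.002 -0.    -0.417]
```

```bash
python3 -m jog '0.08 -0.1 2 0 0 -0.15 -1;0.08 -0.1 3 0 0 -0.3 -1;0.08 -0.1 4 0 0 -0.415 -1;0.08 -0.1 5 0 0 -0.415 -1;0.08 -0.1 6.5 0 0 -0.415 -1;0.08 -0.1 6.5 0 0 -0.415 -1;0.08 -0.1 6.5 0 0 -0.415 -1;0.08 -0.1 6.5 0 0 -0.415 -1;0.08 -0.1 6.5 0 0 -0.415 -1;0.08 -0.1 6.5 0 0 -0.415 -1'; python3 go.py .6117 -.1028 .073 94.76
```

```text
clock: 42.0
position: [0.6131, -0.1041, 0.1027]
tool_rot: [3.141, 0.0, 1.644]
force: [0.7, 0.2, -1.9]
width: 0.011
t 42.0 pos [ 0.6131 -0.1041  0.1027] yaw 94.2 q6 -24.1 F [ 0.7  0.2 -1.9] w 0.011
shift cm [ 0.14 -0.13  2.97] rot [ 0.001  0.001 -0.01 ]
```

```bash
python3 -m jog '0.1 -0.1 1 0 0 -0.01 -1;0.1 -0.1 2 0 0 -0.01 -1;0.1 -0.1 2.4 0 0 -0.01 -1;0.1 -0.1 2.7 0 0 -0.01 -1;0.1 -0.1 2.9 0 0 -0.01 -1;0.1 -0.1 2.9 0 0 -0.01 -1;0.1 -0.1 2.9 0 0 -0.01 -1;0.1 -0.1 2.9 0 0 -0.01 -1;0.1 -0.1 2.9 0 0 -0.01 -1;0.1 -0.1 2.9 0 0 -0.01 -1'; python3 go.py .6117 -.1028 .073 94.76
```

```text
clock: 43.0
position: [0.6116, -0.1031, 0.0734]
tool_rot: [-3.142, 0.0, 1.654]
force: [-1.7, 0.2, 2.7]
width: 0.011
t 43.0 pos [ 0.6116 -0.1031  0.0734] yaw 94.8 q6 -24.6 F [-1.7  0.2  2.7] w 0.011
shift cm [0.03 0.01 0.04] rot [-0.  0. -0.]
```

```bash
python3 -m jog '0 0 0 0 0 0 -0.3;0 0 0 0 0 0 -0.3;0 0 0 0 0 0 -0.3;0 0 0 0 0 0 -0.3;0 0 -3 0 0 0 -0.3;0 0 -6 0 0 0 -0.3;0 0 -10 0 0 0 -0.3;0 0 -12 0 0 0 -0.3;0 0 -12 0 0 0 -0.3;0 0 -12 0 0 0 -0.3' ; python3 go.py .4127 .3635 .19 136
```

```text
clock: 44.0
position: [0.6115, -0.103, 0.1931]
tool_rot: [3.141, 0.0, 1.654]
force: [-0.3, -0.6, -0.2]
width: 0.0296
t 44.0 pos [ 0.6115 -0.103   0.1931] yaw 94.8 q6 -24.6 F [-0.3 -0.6 -0.2] w 0.0296
shift cm [ 48.14 -15.94   0.3 ] rot [ 0.    0.   -0.72]
```

```bash
python3 -m jog '4.5 -1.5 0 0 0 -0.1 0.3;9 -3 0 0 0 -0.2 0.3;14 -4.5 0 0 0 -0.3 0.3;19 -6 0 0 0 -0.4 0.3;23.5 -8 0 0 0 -0.5 0.3;28 -9.5 0 0 0 -0.6 0.3;33 -11 0 0 0 -0.72 0.3;38 -12.5 0 0 0 -0.72 0.3;43 -14.2 0 0 0 -0.72 0.3;48.1 -15.9 0 0 0 -0.72 0.3' ;python3 -m jog '0 0 0 0 0 0 0.3;0 0 3 0 0 0 0.3;0 0 6 0 0 0 0.3;0 0 6 0 0 0 0.3;0 0 6 0 0 0 0.3;0 0 6 0 0 0 0.3;0 0 6 0 0 0 0.3;0 0 6 0 0 0 0.3;0 0 6 0 0 0 0.3;0 0 6 0 0 0 0.3'; python3 go.py .4127 .3635 .073 136;python3 - <<'E'
from covers import *
p,d=manip.read_camera('top');np.savez('t7.npz',p=p,d=d);crop(p,185,110,435,235,3,'pics/k1.png')
E
python3 eye.py t7.npz 341 135
```

```text
clock: 45.0
position: [0.4159, 0.3532, 0.1911]
tool_rot: [-3.138, -0.001, 2.374]
force: [0.8, 0.1, 0.7]
width: 0.0555
clock: 46.0
position: [0.4183, 0.3521, 0.1336]
tool_rot: [3.141, 0.0, 2.374]
force: [-0.2, 0.8, 1.3]
width: 0.0552
t 46.0 pos [0.4183 0.3521 0.1336] yaw 136.0 q6 -17.6 F [-0.2  0.8  1.3] w 0.0552
shift cm [1.19 0.43 6.06] rot [0.001 0.    0.   ]
[340.9 134.9  67. ] z.073 [ 0.6658 -0.0986  0.073 ] z.055 [ 0.6699 -0.0997  0.055 ]
```

View pics/k1.png

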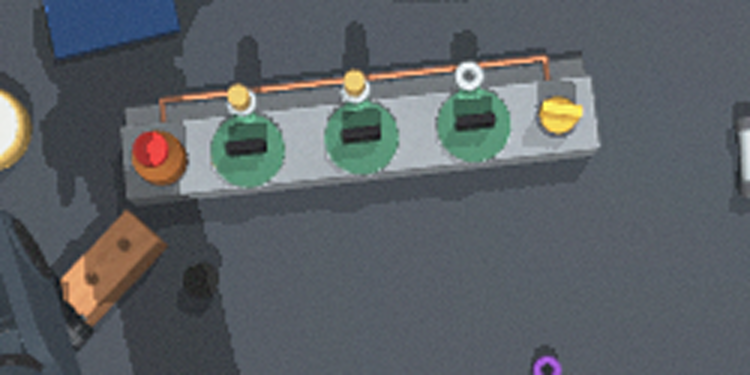

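```bash
python3 -m jog '1.2 0.4 0 0 0 0 0.3;1.2 0.4 2 0 0 0 0.3;1.2 0.4 4 0 0 0 0.3;1.2 0.4 5.9 0 0 0 0.3;1.2 0.4 5.9 0 0 0 0.3;1.2 0.4 5.9 0 0 0 0.3;1.2 0.4 5.9 0 0 0 -1;1.2 0.4 5.9 0 0 0 -1;1.2 0.4 5.9 0 0 0 -1;1.2 0.4 5.9 0 0 0 -1' 60; python3 go.py .4127 .3635 .073 136
```

```text
clock: 47.05
position: [0.414, 0.3646, 0.0756]
tool_rot: [3.136, 0.001, 2.373]
force: [0.9, 2.7, 7.0]
width: 0.0223
t 47.05 pos [0.414  0.3646 0.0756] yaw 136.0 q6 -16.3 F [0.9 2.7 7. ] w 0.0223
shift cm [ 0.02 -0.17  0.26] rot [ 0.005  0.001 -0.   ]
```

```bash
python3 -m jog '0 0 -4 0 0 0 -1;0 0 -8 0 0 0 -1;0 0 -12 0 0 0 -1;0 0 -14 0 0 -0.15 -1;0 0 -14 0 0 -0.3 -1;0 0 -14 0 0 -0.45 -1;0 0 -14 0 0 -0.6 -1;0 0 -14 0 0 -0.75 -1;0 0 -14 0 0 -0.85 -1;0 0 -14 0 0 -0.85 -1' ; python3 go.py .6662 -.0984 .17 184.76
```

```text
clock: 48.05
position: [0.4112, 0.3624, 0.2136]
tool_rot: [-3.14, -0.002, -3.06]
force: [-0.8, -0.3, -0.6]
width: 0.022
t 48.05 pos [0.4112 0.3624 0.2136] yaw -175.3 q6 -65.0 F [-0.8 -0.3 -0.6] w 0.022
shift cm [-21.65 -48.01   4.38] rot [-0.002 -0.002 -0.001]
```

```bash
python3 -m jog '-2 -4.5 0 0 0 0 -1;-4 -9 0 0 0 0 -1;-6 -13.5 0 0 0 0 -1;-8 -18 0 0 0 0 -1;-10 -22.5 0 0 0 0 -1;-12 -27 0 0 0 0 -1;-14 -31.5 0 0 0 0 -1;-16 -36 0 0 0 0 -1;-18 -40 0 0 0 0 -1;-20 -44 0 0 0 0 -1' ; python3 -m jog '-1.6 -4 0 0 0 0 -1;-1.6 -4 2 0 0 0 -1;-1.6 -4 4 0 0 0 -1;-1.6 -4 4 0 0 0 -1;-1.6 -4 4 0 0 0 -1;-1.6 -4 4 0 0 0 -1;-1.6 -4 4 0 0 0 -1;-1.6 -4 4 0 0 0 -1;-1.6 -4 4 0 0 0 -1;-1.6 -4 4 0 0 0 -1'; python3 go.py .6662 -.0984 .145 184.76; python3 - <<'E'
from covers import *
p,d=manip.read_camera('side');np.savez('s8.npz',p=p,d=d);crop(p,260,120,340,190,8,'pics/l2.png')
s=manip.read_state()['position'];print(proj('side',[[.6662,-.0984,.073],s-[0,0,.0665]]))
E
```

```text
clock: 49.05
position: [0.6475, -0.0607, 0.2136]
tool_rot: [3.141, -0.002, -3.063]
force: [0.3, 0.9, -0.8]
width: 0.022
clock: 50.05
position: [0.667, -0.0973, 0.1745]
tool_rot: [-3.141, 0.0, -3.059]
force: [0.2, 0.0, -0.5]
width: 0.0219
t 50.05 pos [ 0.667  -0.0973  0.1745] yaw -175.3 q6 -112.5 F [ 0.2  0.  -0.5] w 0.0219
shift cm [ 0.09 -0.1   2.95] rot [-0.     0.    -0.001]
[[302.64682418 181.58751656]
 [301.79714157 172.2931443 ]]
```

View pics/l2.png

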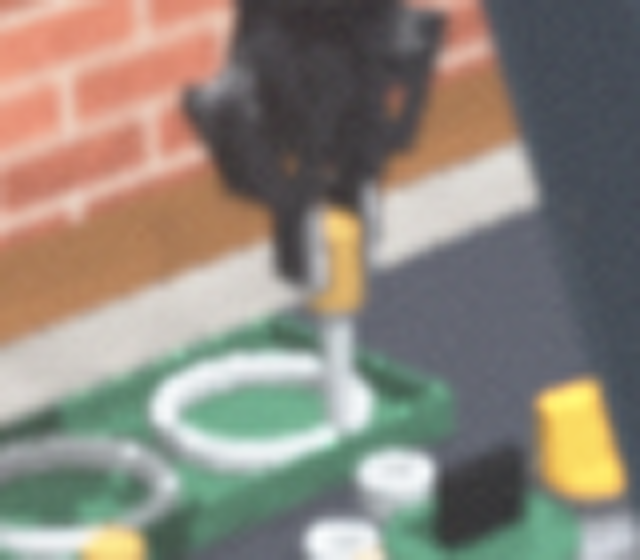

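```bash
python3 - <<'E'
from covers import *
p,d=manip.read_camera('top');np.savez('t9.npz',p=p,d=d);crop(p,260,100,420,220,5,'pics/m1.png')
p,d=manip.read_camera('side');crop(p,250,140,370,230,6,'pics/m2.png')
E
```

```text
(no output)
```

View pics/m1.png

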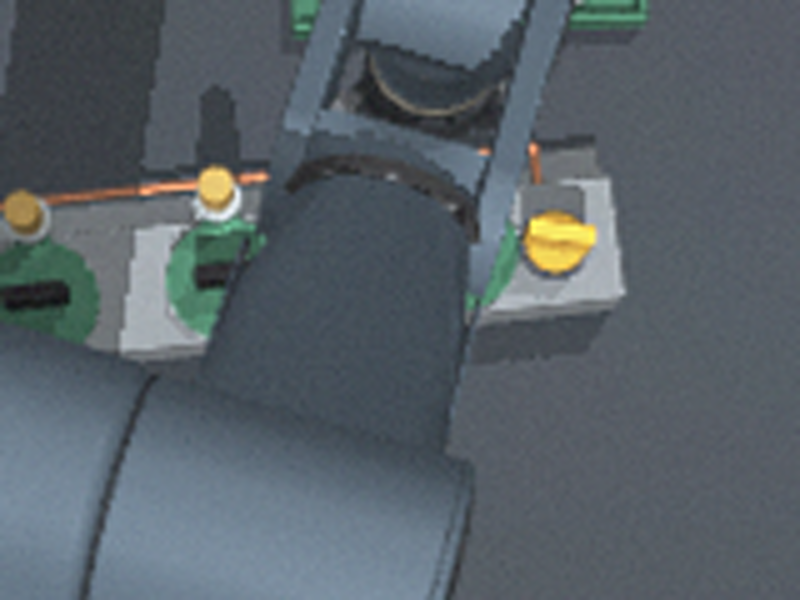

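View pics/m2.png

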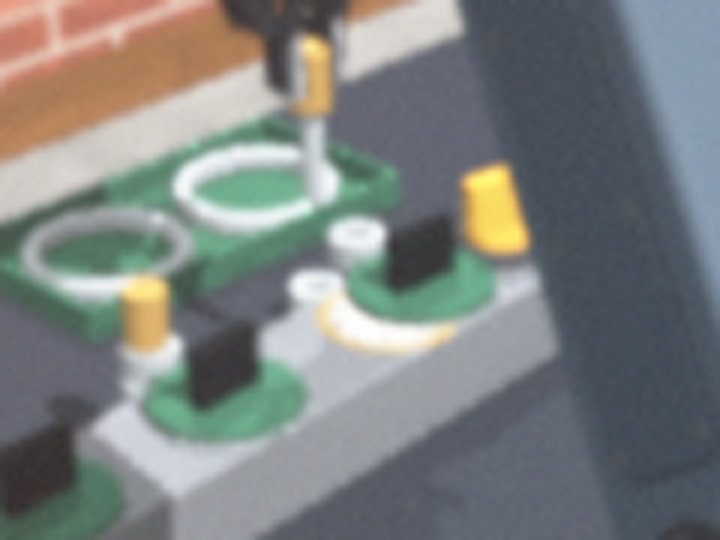

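```bash
python3 go.py .4125 .363 .215 136; python3 -m jog '2 4.5 -4 0 0 0 -1;4 9 -4 0 0 0 -1;6 13.5 -4 0 0 0 -1;8 18 -4 0 0 0.1 -1;10 22.5 -4 0 0 0.2 -1;12 27 -4 0 0 0.3 -1;14 31.5 -4 0 0 0.45 -1;16 36 -4 0 0 0.6 -1;18 40.5 -4 0 0 0.75 -1;20 45 -4 0 0 0.85 -1' ;  python3 go.py .4125 .363 .15 136
```

```text
t 50.2 pos [ 0.6669 -0.0973  0.1742] yaw -175.3 q6 -112.5 F [ 0.1 -0.2 -0.6] w 0.022
shift cm [21.57 47.97 -4.08] rot [-0.    0.    0.85]
clock: 51.2
position: [0.4392, 0.3194, 0.2144]
tool_rot: [3.141, 0.0, 2.375]
force: [1.2, 1.0, -0.9]
width: 0.022
t 51.2 pos [0.4392 0.3194 0.2144] yaw 136.1 q6 -21.8 F [ 1.2  1.  -0.9] w 0.022
shift cm [4.95 1.28 6.44] rot [0.001 0.    0.001]
```

```bash
python3 -m jog '3 0.8 0 0 0 0 -1;4.9 1.2 0 0 0 0 -1;4.9 1.2 2 0 0 0 -1;4.9 1.2 4 0 0 0 -1;4.9 1.2 5 0 0 0 -1;4.9 1.2 5 0 0 0 -1;4.9 1.2 5 0 0 0 -1;4.9 1.2 5 0 0 0 -1;4.9 1.2 5 0 0 0 -1;4.9 1.2 5 0 0 0 -1' ;  python3 go.py .4125 .363 .075 136;python3 - <<'E'
from covers import *
p,d=manip.read_camera('side');crop(p,190,210,290,310,6,'pics/n2.png')
p,d=manip.read_camera('top');np.savez('t10.npz',p=p,d=d);crop(p,260,100,420,220,5,'pics/n1.png');covers(p)
E
python3 eye.py t10.npz 346 134
```

```text
clock: 52.2
position: [0.4132, 0.3606, 0.1648]
tool_rot: [3.14, 0.0, 2.38]
force: [0.1, -0.5, -0.8]
width: 0.0223
t 52.2 pos [0.4132 0.3606 0.1648] yaw 136.4 q6 -17.0 F [ 0.1 -0.5 -0.8] w 0.0223
shift cm [0.22 0.12 8.98] rot [0.001 0.    0.007]
px [267.2 159.7] plate [0.6011 0.1585] bar [0.5986 0.1566] 59 barang 93.7 eye [0.5661 0.2108] psi 123.8 d 0.0629
px [305.1 155.4] plate [0.6123 0.0255] bar [0.6093 0.0234] 58 barang 92.8 eye [ 0.6745 -0.0998] psi -63.6 d 0.1399
px [351.  149.7] plate [ 0.6272 -0.136 ] bar [ 0.6249 -0.1354] 57 barang 90.2 eye [ 0.6835 -0.1381] psi -2.2 d 0.0564
[340.3 136.1  62. ] z.073 [ 0.6619 -0.0963  0.073 ] z.055 [ 0.666  -0.0975  0.055 ]
[351.2 133.2  64. ] z.073 [ 0.6706 -0.1333  0.073 ] z.055 [ 0.6748 -0.1349  0.055 ]
```

View pics/n1.png

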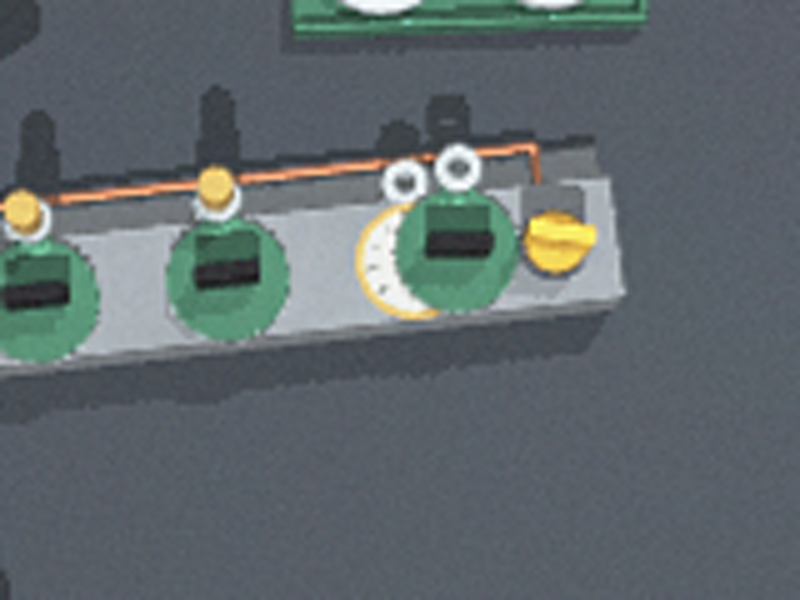

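View pics/n2.png

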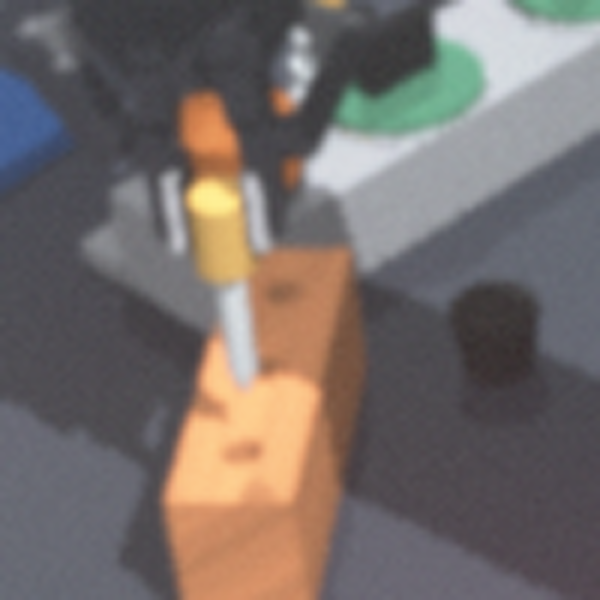

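```bash
python3 -m jog '0.2 0.1 1 0 0 0 -1;0.2 0.1 2 0 0 0 -1;0.2 0.1 2.5 0 0 0 -1;0.2 0.1 3 0 0 0 -1;0.2 0.1 3.4 0 0 0 -1;0.2 0.1 3.8 0 0 0 -1;0.2 0.1 4.2 0 0 0 -1;0.2 0.1 4.2 0 0 0 -1;0.2 0.1 4.2 0 0 0 -1;0.2 0.1 4.2 0 0 0 -1' ;  python3 go.py .4125 .363 .076 136
```

```text
clock: 53.3
position: [0.4133, 0.3636, 0.1223]
tool_rot: [3.138, 0.001, 2.38]
force: [2.2, 4.5, -3.3]
width: 0.0221
t 53.3 pos [0.4133 0.3636 0.1223] yaw 136.4 q6 -16.7 F [ 2.2  4.5 -3.3] w 0.0221
shift cm [ 0.02 -0.11  4.63] rot [0.004 0.001 0.007]
```

```bash
python3 -m jog '0 0.1 0.5 0 0 0 -1;0 0.1 1 0 0 0 -1;0 0.1 2 0 0 0 -1;0 0.1 3 0 0 0 -1;0 0.1 4 0 0 0 -1;0 0.1 4.5 0 0 0 -1;0 0.1 4.6 0 0 0 -1;0 0.1 4.6 0 0 0 -1;0 0.1 4.6 0 0 0 -1;0 0.1 4.6 0 0 0 -1' ;  python3 go.py .4125 .363 .076 136
```

```text
clock: 54.3
position: [0.414, 0.3644, 0.0758]
tool_rot: [3.138, 0.0, 2.38]
force: [3.4, 5.7, 0.6]
width: 0.022
t 54.3 pos [0.414  0.3644 0.0758] yaw 136.4 q6 -16.7 F [3.4 5.7 0.6] w 0.022
shift cm [ 0.01 -0.2  -0.03] rot [0.003 0.    0.007]
```

```bash
python3 -m jog '0 0 0 0 0 0 0.3;0 0 0 0 0 0 0.3;0 0 0 0 0 0 0.3;0 0 -3 0 0 0 0.3;0 0 -6 0 0 0 0.3;0 0 -10 0 0 0 0.3;0 0 -13 0 0 0 0.3;0 0 -13 0 0 0.15 0.3;0 0 -13 0 0 0.3 0.3;0 0 -13 0 0 0.45 0.3' ;  python3 go.py .6158 -.1312 .19 87.8
```

```text
clock: 55.3
position: [0.4116, 0.3624, 0.2059]
tool_rot: [-3.139, 0.001, 1.925]
force: [-0.4, 0.3, -0.6]
width: 0.0551
t 55.3 pos [0.4116 0.3624 0.2059] yaw 110.3 q6 9.4 F [-0.4  0.3 -0.6] w 0.0551
shift cm [-53.38   2.06   1.63] rot [-0.002  0.001  0.392]
```

```bash
python3 -m jog '-5 0.2 0 0 0 0.04 0;-10 0.4 0 0 0 0.08 0;-15 0.6 0 0 0 0.12 0;-20 0.8 0 0 0 0.16 0;-25 1 0 0 0 0.2 0;-30 1.2 0 0 0 0.25 0;-35 1.4 0 0 0 0.3 0;-40 1.6 0 0 0 0.35 0;-45 1.8 0 0 0 0.39 0;-50 2 0 0 0 0.39 0' ;  python3 go.py .6158 -.1312 .13 87.8
```

```text
clock: 56.3
position: [0.6063, -0.0991, 0.2053]
tool_rot: [-3.138, -0.001, 1.539]
force: [1.9, 0.3, -0.3]
width: 0.0429
t 56.3 pos [ 0.6063 -0.0991  0.2053] yaw 88.2 q6 -17.9 F [ 1.9  0.3 -0.3] w 0.0429
shift cm [-3.19  1.08  7.52] rot [-0.003 -0.001  0.007]
```

```bash
python3 -m jog '-3.2 1 2 0 0 0 0;-3.2 1 4 0 0 0 0;-3.2 1 7 0 0 0 0;-3.2 1 7 0 0 0 0;-3.2 1 7 0 0 0 0;-3.2 1 7 0 0 0 0;-3.2 1 7 0 0 0 0;-3.2 1 7 0 0 0 0;-3.2 1 7 0 0 0 0;-3.2 1 7 0 0 0 0' ;  python3 go.py .6158 -.1312 .073 87.8; python3 - <<'E'
from covers import *
p,d=manip.read_camera('side');crop(p,260,120,360,210,7,'pics/o2.png')
E
```

```text
clock: 57.3
position: [0.6165, -0.1295, 0.1366]
tool_rot: [3.141, 0.0, 1.541]
force: [-0.6, -0.1, 0.4]
width: 0.0426
t 57.3 pos [ 0.6165 -0.1295  0.1366] yaw 88.3 q6 -20.3 F [-0.6 -0.1  0.4] w 0.0426
shift cm [-0.17 -0.07  6.36] rot [0.001 0.    0.008]
```

View pics/o2.png

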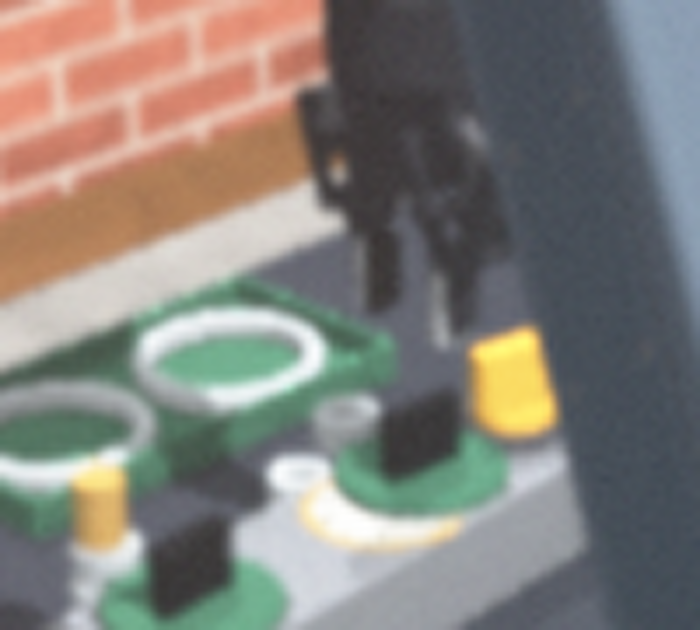

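```bash
python3 -m jog '-0.1 -0.05 2 0 0 0 0;-0.1 -0.05 4 0 0 0 0;-0.1 -0.05 6 0 0 0 0;-0.1 -0.05 6.2 0 0 0 0;-0.1 -0.05 6.2 0 0 0 0;-0.1 -0.05 6.2 0 0 0 -1;-0.1 -0.05 6.2 0 0 0 -1;-0.1 -0.05 6.2 0 0 0 -1;-0.1 -0.05 6.2 0 0 0 -1;-0.1 -0.05 6.2 0 0 0 -1' ;  python3 go.py .6158 -.1312 .073 87.8;python3 -m jog '0 0 -1 0 0 0 -1;0 0 -2 0 0 0 -1;0 0 -3 0 0 0 -1;0 0 -3 0 0 0 -1;0 0 -3 0 0 0 -1;0 0 -3 0 0 0 -1;0 0 -3 0 0 0 -1;0 0 -3 0 0 0 -1;0 0 -3 0 0 0 -1;0 0 -3 0 0 0 -1';python3 go.py .6117 -.1028 .105 94.76
```

```text
clock: 58.35
position: [0.6168, -0.131, 0.0756]
tool_rot: [3.139, 0.001, 1.541]
force: [0.3, 0.0, 5.7]
width: 0.0109
t 58.35 pos [ 0.6168 -0.131   0.0756] yaw 88.3 q6 -20.4 F [0.3 0.  5.7] w 0.0109
shift cm [-0.03 -0.1   0.26] rot [0.003 0.001 0.008]
clock: 59.35
position: [0.6157, -0.1305, 0.1039]
tool_rot: [-3.141, -0.0, 1.541]
force: [0.2, 0.0, -1.5]
width: 0.0106
t 59.35 pos [ 0.6157 -0.1305  0.1039] yaw 88.3 q6 -20.4 F [ 0.2  0.  -1.5] w 0.0106
shift cm [ 2.76 -0.49 -0.11] rot [-0.    -0.    -0.113]
```

```bash
python3 -m jog '1.5 -0.25 0 0 0 -0.11 -1;2.75 -0.5 0 0 0 -0.11 -1;2.75 -0.5 0 0 0 -0.11 -1;2.75 -0.5 0 0 0 -0.11 -1;2.75 -0.5 0 0 0 -0.11 -1;2.75 -0.5 1 0 0 -0.11 -1;2.75 -0.5 1.5 0 0 -0.11 -1;2.75 -0.5 2 0 0 -0.11 -1;2.75 -0.5 2 0 0 -0.11 -1;2.75 -0.5 2 0 0 -0.11 -1' ;python3 go.py .6117 -.1028 .075 94.76; python3 - <<'E'
from covers import *
p,d=manip.read_camera('side');crop(p,260,120,360,210,7,'pics/q2.png')
E
```

```text
clock: 60.35
position: [0.6115, -0.103, 0.0838]
tool_rot: [-3.141, -0.0, 1.65]
force: [-0.0, 0.2, -2.0]
width: 0.0106
t 60.35 pos [ 0.6115 -0.103   0.0838] yaw 94.6 q6 -24.4 F [-0.   0.2 -2. ] w 0.0106
shift cm [0.02 0.02 0.88] rot [-0.001 -0.    -0.003]
```

View pics/q2.png

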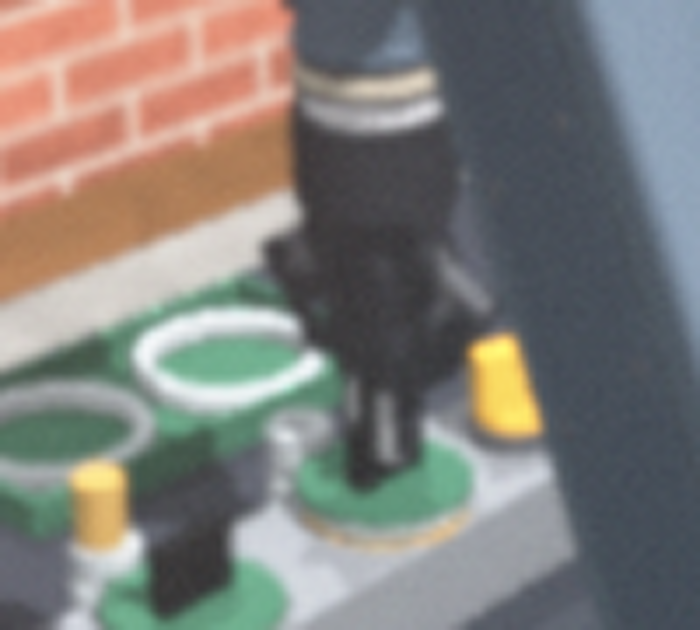

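Cover is over dial 2, about 9 mm up; lower, release, lift, go back to the pin.

```bash
python3 -m jog '0 0 0.4 0 0 0 -1;0 0 0.8 0 0 0 -1;0 0 0.9 0 0 0 -1;0 0 0.9 0 0 0 -1;0 0 0.9 0 0 0 -0.3;0 0 0.9 0 0 0 -0.3;0 0 0.9 0 0 0 -0.3;0 0 -3 0 0 0 -0.3;0 0 -7 0 0 0 -0.3;0 0 -11 0 0 0 -0.3';python3 go.py .4125 .363 .19 136
```

```text
clock: 61.4
position: [0.6113, -0.1028, 0.195]
tool_rot: [-3.141, -0.001, 1.651]
force: [1.3, 0.0, 0.5]
width: 0.0302
t 61.4 pos [ 0.6113 -0.1028  0.195 ] yaw 94.6 q6 -24.4 F [1.3 0.  0.5] w 0.0302
shift cm [ 48.02 -16.11   0.54] rot [-0.001 -0.001 -0.723]
```

```bash
python3 -m jog '4.5 -1.5 0 0 0 -0.1 0.3;9 -3 0 0 0 -0.2 0.3;14 -4.5 0 0 0 -0.3 0.3;19 -6 0 0 0 -0.4 0.3;23.5 -8 0 0 0 -0.5 0.3;28 -9.5 0 0 0 -0.6 0.3;33 -11 0 0 0 -0.72 0.3;38 -12.5 0 0 0 -0.72 0.3;43 -14.2 0 0 0 -0.72 0.3;48.1 -15.9 0 0 0 -0.72 0.3'; python3 go.py .4127 .3635 .13 136;python3 - <<'E'
from covers import *
p,d=manip.read_camera('top');np.savez('t11.npz',p=p,d=d);crop(p,185,110,435,235,3,'pics/r1.png')
E
python3 eye.py t11.npz 341 135
```

```text
clock: 62.4
position: [0.4186, 0.3546, 0.1943]
tool_rot: [3.141, 0.0, 2.371]
force: [1.1, 0.1, -0.3]
width: 0.0558
t 62.4 pos [0.4186 0.3546 0.1943] yaw 135.8 q6 -17.2 F [ 1.1  0.1 -0.3] w 0.0558
shift cm [1.04 0.22 6.43] rot [ 0.001  0.    -0.003]
[340.9 134.8  66. ] z.073 [ 0.666  -0.0987  0.073 ] z.055 [ 0.6701 -0.0998  0.055 ]
```

View pics/r1.png

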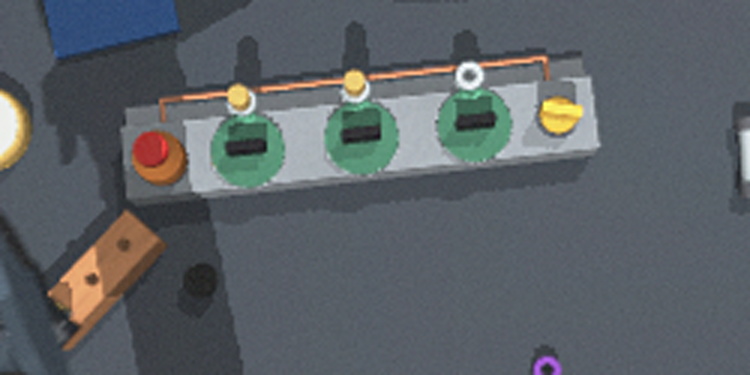

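Cover C is back over its knuckle (eye at r1 (469,75), 0.666, −0.0987). Fetch the pin again.

```bash
python3 -m jog '1 0.25 0 0 0 0 0.3;1 0.25 3 0 0 0 0.3;1 0.25 6 0 0 0 0.3;1 0.25 6.4 0 0 0 0.3;1 0.25 6.4 0 0 0 0.3;1 0.25 6.4 0 0 0 0.3;1 0.25 6.4 0 0 0 0.3;1 0.25 6.4 0 0 0 0.3;1 0.25 6.4 0 0 0 0.3;1 0.25 6.4 0 0 0 0.3'; python3 go.py .4127 .3635 .074 136
```

```text
clock: 63.45
position: [0.4142, 0.3617, 0.1306]
tool_rot: [3.141, 0.0, 2.371]
force: [-0.1, -0.6, 0.1]
width: 0.0554
t 63.45 pos [0.4142 0.3617 0.1306] yaw 135.8 q6 -16.3 F [-0.1 -0.6  0.1] w 0.0554
shift cm [0.24 0.02 5.66] rot [ 0.001  0.    -0.003]
```

```bash
python3 -m jog '0.2 0 2 0 0 0 0.3;0.2 0 4 0 0 0 0.3;0.2 0 5.6 0 0 0 0.3;0.2 0 5.6 0 0 0 0.3;0.2 0 5.6 0 0 0 0.3;0.2 0 5.6 0 0 0 -1;0.2 0 5.6 0 0 0 -1;0.2 0 5.6 0 0 0 -1;0.2 0 5.6 0 0 0 -1;0.2 0 5.6 0 0 0 -1' 60; python3 go.py .4127 .3635 .074 136; python3 -m jog '0 0 -4 0 0 0 -1;0 0 -8 0 0 0 -1;0 0 -12 0 0 0 -1;0 0 -14 0 0 -0.15 -1;0 0 -14 0 0 -0.3 -1;0 0 -14 0 0 -0.45 -1;0 0 -14 0 0 -0.6 -1;0 0 -14 0 0 -0.75 -1;0 0 -14 0 0 -0.85 -1;0 0 -14 0 0 -0.85 -1' ; python3 go.py .6662 -.0984 .17 184.76
```

```text
clock: 64.45
position: [0.4144, 0.3643, 0.0755]
tool_rot: [3.136, 0.001, 2.37]
force: [1.4, 2.8, 6.0]
width: 0.0221
t 64.45 pos [0.4144 0.3643 0.0755] yaw 135.8 q6 -16.1 F [1.4 2.8 6. ] w 0.0221
shift cm [ 0.07 -0.18  0.15] rot [ 0.005  0.001 -0.003]
clock: 65.45
position: [0.4116, 0.3622, 0.2135]
tool_rot: [-3.14, -0.003, -3.063]
force: [0.6, -0.5, -1.7]
width: 0.022
t 65.45 pos [0.4116 0.3622 0.2135] yaw -175.5 q6 -64.8 F [ 0.6 -0.5 -1.7] w 0.022
shift cm [-21.77 -47.91   4.37] rot [-0.002 -0.003 -0.004]
```

```bash
python3 -m jog '-2 -4.5 0 0 0 0 -1;-4 -9 0 0 0 0 -1;-6 -13.5 0 0 0 0 -1;-8 -18 0 0 0 0 -1;-10 -22.5 0 0 0 0 -1;-12 -27 0 0 0 0 -1;-14 -31.5 0 0 0 0 -1;-16 -36 0 0 0 0 -1;-18 -40 0 0 0 0 -1;-20 -44 0 0 0 0 -1' ; python3 -m jog '-1.7 -4 0 0 0 0 -1;-1.7 -4 2 0 0 0 -1;-1.7 -4 4 0 0 0 -1;-1.7 -4 4 0 0 0 -1;-1.7 -4 4 0 0 0 -1;-1.7 -4 4 0 0 0 -1;-1.7 -4 4 0 0 0 -1;-1.7 -4 4 0 0 0 -1;-1.7 -4 4 0 0 0 -1;-1.7 -4 4 0 0 0 -1'; python3 go.py .6662 -.0984 .145 184.76; python3 - <<'E'
from covers import *
p,d=manip.read_camera('side');crop(p,260,120,340,190,8,'pics/u2.png')
s=manip.read_state()['position'];print(proj('side',[[.6662,-.0984,.073],s-[0,0,.0665]]))
E
```

```text
clock: 66.45
position: [0.6465, -0.0617, 0.2135]
tool_rot: [3.141, -0.002, -3.066]
force: [0.1, 0.4, 0.1]
width: 0.022
clock: 67.45
position: [0.667, -0.0983, 0.1745]
tool_rot: [-3.141, 0.001, -3.062]
force: [-0.5, 0.8, 0.3]
width: 0.0222
t 67.45 pos [ 0.667  -0.0983  0.1745] yaw -175.5 q6 -112.4 F [-0.5  0.8  0.3] w 0.0222
shift cm [ 0.08 -0.    2.95] rot [-0.     0.001 -0.004]
[[302.64682418 181.58751656]
 [302.03961848 172.19529091]]
```

View pics/u2.png

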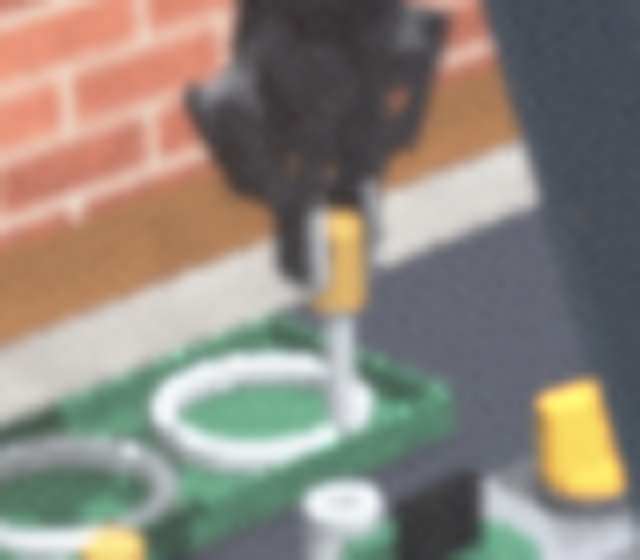

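```bash
python3 -m jog '0.06 0 0 0 0 0 -1;0.06 0 0.5 0 0 0 -1;0.06 0 1 0 0 0 -1;0.06 0 1.5 0 0 0 -1;0.06 0 2 0 0 0 -1;0.06 0 2.5 0 0 0 -1;0.06 0 3 0 0 0 -1;0.06 0 3.5 0 0 0 -1;0.06 0 4 0 0 0 -1;0.06 0 4 0 0 0 -1' ; python3 go.py .6662 -.0984 .082 184.76
```

```text
clock: 68.5
position: [0.6666, -0.0985, 0.1335]
tool_rot: [-3.142, 0.001, -3.063]
force: [-0.1, -0.2, -1.6]
width: 0.0221
t 68.5 pos [ 0.6666 -0.0985  0.1335] yaw -175.5 q6 -112.4 F [-0.1 -0.2 -1.6] w 0.0221
shift cm [0.04 0.01 5.15] rot [-0.     0.001 -0.004]
```

```bash
python3 -m jog '0 0 0.4 0 0 0 -1;0 0 0.7 0 0 0 -1;0 0 1 0 0 0 -1;0 0 1.3 0 0 0 -1;0 0 1.6 0 0 0 -1;0 0 1.9 0 0 0 -1;0 0 2.2 0 0 0 -1;0 0 2.5 0 0 0 -1;0 0 2.8 0 0 0 -1;0 0 2.8 0 0 0 -1' ; python3 go.py .6662 -.0984 .082 184.76
```

```text
clock: 69.5
position: [0.6664, -0.0984, 0.1056]
tool_rot: [3.142, 0.0, -3.063]
force: [3.6, 0.0, -1.3]
width: 0.0221
t 69.5 pos [ 0.6664 -0.0984  0.1056] yaw -175.5 q6 -112.4 F [ 3.6  0.  -1.3] w 0.0221
shift cm [0.02 0.01 2.36] rot [ 0.     0.    -0.004]
```

```bash
python3 -m jog '-0.04 0 0.4 0 0 0 -1;-0.04 0 0.8 0 0 0 -1;-0.04 0 1.2 0 0 0 -1;-0.04 0 1.6 0 0 0 -1;-0.04 0 1.9 0 0 0 -1;-0.04 0 2.2 0 0 0 -1;-0.04 0 2.4 0 0 0 -1;-0.04 0 2.5 0 0 0 -1;-0.04 0 2.5 0 0 0 -1;-0.04 0 2.5 0 0 0 -1' ; python3 go.py .656 .031 .081 4.76;python3 -m jog '0 0 0.1 0 0 0 -1;0 0 0.1 0 0 0 -1;0 0 0 0 0 0 0.1;0 0 0 0 0 0 0.1;0 0 0 0 0 0 0.1;0 0 -3 0 0 0 0.1;0 0 -6 0 0 0 0.1;0 0 -10 0 0 0 0.1;0 0 -12 0 0 0 0.1;0 0 -12 0 0 0 0.1' ; python3 go.py .612 -.195 .2 82
```

```text
clock: 70.5
position: [0.667, -0.0984, 0.0825]
tool_rot: [-3.141, 0.001, -3.062]
force: [1.6, 1.5, 7.7]
width: 0.0219
t 70.5 pos [ 0.667  -0.0984  0.0825] yaw -175.5 q6 -112.4 F [1.6 1.5 7.7] w 0.0219
shift cm [ 0.08 12.99  0.15] rot [2.000e-03 1.000e-03 3.138e+00]
clock: 71.5
position: [0.6682, -0.099, 0.2045]
tool_rot: [-3.139, 0.005, -3.062]
force: [-0.2, -0.5, -0.1]
width: 0.047
t 71.5 pos [ 0.6682 -0.099   0.2045] yaw -175.5 q6 -112.4 F [-0.2 -0.5 -0.1] w 0.047
shift cm [ 6.36 -9.12  0.44] rot [0.003 0.006 1.79 ]
```

```bash
python3 -m jog '1 -2 0 0 0 0.15 0;2 -3 0 0 0 0.3 0;3 -4 0 0 0 0.45 0;4 -6 0 0 0 0.6 0;5 -8 0 0 0 0.75 0;6.3 -9.1 0 0 0 0.9 0;6.3 -9.1 0 0 0 1.05 0;6.3 -9.1 0 0 0 1.2 0;6.3 -9.1 0 0 0 1.35 0;6.3 -9.1 0 0 0 1.5 0'; python3 - <<'E'
from meas import *
p=np.load('t11.npz')['p'];crop(p,345,130,395,170,14,'pics/v1.png')
h=cv2.cvtColor(p,cv2.COLOR_RGB2HSV)[130:170,345:395].astype(int)
print(h[12:25,14:36,2])
E
```

```text
clock: 72.5
position: [0.6093, -0.1936, 0.1986]
tool_rot: [-3.137, -0.003, 1.714]
force: [-0.5, -0.6, 1.0]
width: 0.0428
[[189 189 188 189 191 138 125 125 104 107 147 157 154 129 111 109 122 120
  178 187 185 182]
 [191 190 189 188 194 135 122 168 184 225 224 220 212 214 213 158 108 115
  182 186 181 189]
 [192 190 187 189 189 142  95 255 255 252 248 242 223 219 223 206 187 133
  173 182 185 187]
 [190 189 186 190 142 116 129 255 250 248 248 248 249 249 250 252 254 248
  245 242 187 189]
 [184 188 187 191 197 110 155 255 250 248 248 248 248 248 248 248 248 249
  250 253 210 188]
 [185 190 192 193 166  94 196 210 222 235 244 249 249 249 249 249 248 248
  249 252 208 190]
 [191 190 192 193 145 126 206 221 216 213 214 213 213 203 204 224 234 244
  248 249 193 189]
 [187 189 192 192 132 117 174 243 238 230 228 215 220 217 218 217 219 221
  217 179 186 190]
 [193 190 192 168 145 122 176 247 246 245 245 244 245 235 238 240 238 233
  186 181 185 189]
 [189 191 189 171 171 113 104 234 247 245 244 244 244 244 244 246 249 181
  169 188 185 187]
 [189 188 166 164 170 130 116 130 237 246 246 245 245 245 246 248 200 137
  188 191 185 186]
 [190 166 165 166 166 167 131 117 140 228 247 248 248 249 237 164 109 152
  188 189 186 190]
 [194 168 165 166 165 167 172 121 113 109  94 161 168 114 107 110 142 185
  193 188 186 189]]
```

View pics/v1.png

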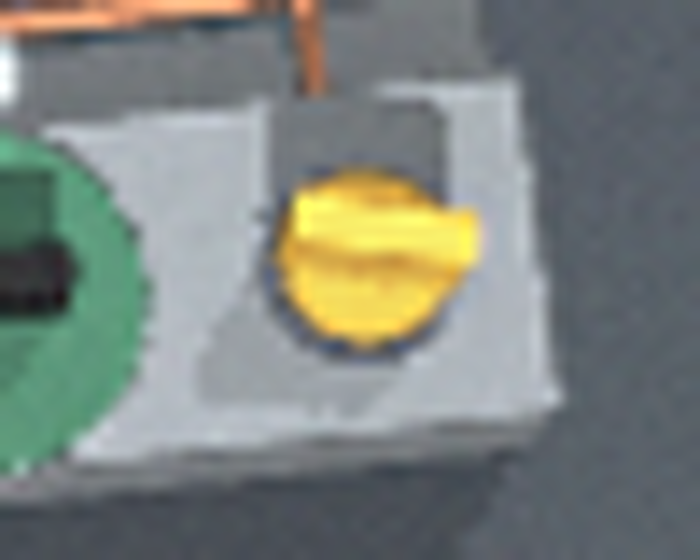

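```bash
python3 - <<'E'
from h import *
f=lambda x,y:(345+x/14-.46,130+y/14-.46)
a=onz('top',*f(300,222),.105);b=onz('top',*f(478,240),.105);print(a,b,(a+b)/2,np.linalg.norm(a-b),np.degrees(np.arctan2(*(a-b)[[1,0]])))
c=onz('top',*f(362,262),.071);print(c)
E
python3 go.py .617 -.196 .15 80
python3 - <<'E'
from h import *
p,d=manip.read_camera('side');crop(p,290,110,390,200,7,'pics/v2.png')
E
```

```text
[ 0.62060145 -0.1775224   0.105     ] [ 0.61499024 -0.21901794  0.105     ] [ 0.61779585 -0.19827017  0.105     ] 0.04187321556120216 82.29892607028508
[ 0.61738568 -0.19605058  0.071     ]
t 72.5 pos [ 0.6093 -0.1936  0.1986] yaw 98.2 q6 -35.8 F [-0.5 -0.6  1. ] w 0.0428
shift cm [-0.36  0.75  4.86] rot [-0.005 -0.002  0.318]
```

View pics/v2.png

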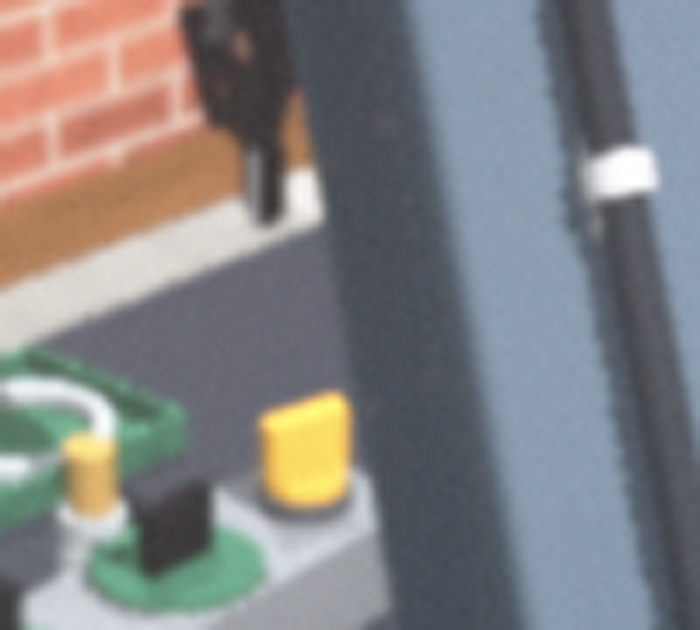

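```bash
python3 go.py .6175 -.197 .13 82.3; python3 -m jog '-0.4 0.8 2 0 0 0.15 0;-0.4 0.8 4 0 0 0.277 0;-0.4 0.8 6.8 0 0 0.277 0;-0.4 0.8 6.8 0 0 0.277 0;-0.4 0.8 6.8 0 0 0.277 0;-0.4 0.8 6.8 0 0 0.277 0;-0.4 0.8 6.8 0 0 0.277 0;-0.4 0.8 6.8 0 0 0.277 0;-0.4 0.8 6.8 0 0 0.277 0;-0.4 0.8 6.8 0 0 0.277 0';python3 go.py .6175 -.197 .078 82.3
```

```text
t 72.55 pos [ 0.6094 -0.1935  0.1987] yaw 98.0 q6 -35.6 F [ 0.2  0.5 -0. ] w 0.0428
shift cm [-0.48  0.79  6.86] rot [-0.005 -0.002  0.274]
clock: 73.55
position: [0.6197, -0.1969, 0.1337]
tool_rot: [3.141, 0.0, 1.444]
force: [-0.2, 0.3, 0.1]
width: 0.0427
t 73.55 pos [ 0.6197 -0.1969  0.1337] yaw 82.7 q6 -20.2 F [-0.2  0.3  0.1] w 0.0427
shift cm [-0.03 -0.22  5.57] rot [0.001 0.    0.007]
```

```bash
python3 -m jog '0 -0.2 2 0 0 0 0;0 -0.2 4 0 0 0 0;0 -0.2 5.4 0 0 0 0;0 -0.2 5.4 0 0 0 0;0 -0.2 5.4 0 0 0 -1;0 -0.2 5.4 0 0 0 -1;0 -0.2 5.4 0 0 0 -1;0 -0.2 5.4 0 0 0 -1;0 -0.2 5.4 0 0 0 -1;0 -0.2 5.4 0 0 0 -1' 60;python3 go.py .6175 -.197 .078 82.3
```

```text
clock: 74.55
position: [0.6186, -0.197, 0.0802]
tool_rot: [3.139, 0.001, 1.444]
force: [1.9, 0.3, 5.0]
width: 0.0109
t 74.55 pos [ 0.6186 -0.197   0.0802] yaw 82.7 q6 -20.2 F [1.9 0.3 5. ] w 0.0109
shift cm [-0.01 -0.11  0.22] rot [0.003 0.001 0.007]
```

Gripped. Turn clockwise (positive about tool z).

```bash
python3 -m jog '0 0 0 0 0 0.13 -1;0 0 0 0 0 0.26 -1;0 0 0 0 0 0.4 -1;0 0 0 0 0 0.53 -1;0 0 0 0 0 0.66 -1;0 0 0 0 0 0.8 -1;0 0 0 0 0 0.93 -1;0 0 0 0 0 1.06 -1;0 0 0 0 0 1.2 -1;0 0 0 0 0 1.2 -1' ;python3 go.py .6175 -.197 .078 82.3;python3 - <<'E'
from workcell import manip
print(manip.read_state()['wrist_torque'])
E
```

```text
clock: 75.55
position: [0.6183, -0.1968, 0.0803]
tool_rot: [3.14, -0.002, 0.241]
force: [0.7, 0.2, 5.2]
width: 0.011
t 75.55 pos [ 0.6183 -0.1968  0.0803] yaw 13.8 q6 48.7 F [0.7 0.2 5.2] w 0.011
shift cm [-0.09  0.    0.22] rot [ 2.000e-03 -1.000e-03 -1.195e+00]
[ 0.09914592 -0.03429024 -0.03950898]
```

```bash
python3 -m jog '0 0 0 0 0 0.13 -1;0 0 0 0 0 0.26 -1;0 0 0 0 0 0.4 -1;0 0 0 0 0 0.53 -1;0 0 0 0 0 0.66 -1;0 0 0 0 0 0.8 -1;0 0 0 0 0 0.93 -1;0 0 0 0 0 1.06 -1;0 0 0 0 0 1.2 -1;0 0 0 0 0 1.2 -1' ;python3 -m jog '0 0 0 0 0 0.1 -1;0 0 0 0 0 0.2 -1;0 0 0 0 0 0.3 -1;0 0 0 0 0 0.4 -1;0 0 0 0 0 0.45 -1;0 0 0 0 0 0.5 -1;0 0 0 0 0 0.54 -1;0 0 0 0 0 0.58 -1;0 0 0 0 0 0.58 -1;0 0 0 0 0 0.58 -1' ;python3 go.py .6175 -.197 .078 -90;python3 - <<'E'
from workcell import manip
print(manip.read_state()['wrist_torque'])
E
```

```text
clock: 76.55
position: [0.6185, -0.1964, 0.0802]
tool_rot: [-3.14, -0.001, -0.959]
force: [1.5, 0.9, 5.6]
width: 0.0109
clock: 77.55
position: [0.6187, -0.1969, 0.0805]
tool_rot: [-3.14, -0.005, -1.522]
force: [2.0, 1.5, 5.8]
width: 0.0108
t 77.55 pos [ 0.6187 -0.1969  0.0805] yaw -87.2 q6 150.0 F [2.  1.5 5.8] w 0.0108
shift cm [0.   0.12 0.25] rot [-0.001 -0.005  0.049]
[ 0.24604521 -0.31314313  2.79715601]
```

```bash
python3 -m jog '0 0 0 0 0 -0.02 -1;0 0 0 0 0 -0.02 -0.3;0 0 0 0 0 -0.02 -0.3;0 0 0 0 0 -0.02 -0.3;0 0 -3 0 0 -0.02 -0.3;0 0 -6 0 0 -0.02 -0.3;0 0 -10 0 0 -0.02 -0.3;0 0 -12 0 0 -0.1 -0.3;0 0 -12 0 0 -0.2 -0.3;0 0 -12 0 0 -0.3 -0.3' ;python3 go.py .583 .251 .22 0
```

```text
clock: 78.55
position: [0.6175, -0.1971, 0.2001]
tool_rot: [-3.141, -0.001, -1.234]
force: [-0.4, 0.2, -1.0]
width: 0.0297
t 78.55 pos [ 0.6175 -0.1971  0.2001] yaw -70.7 q6 133.1 F [-0.4  0.2 -1. ] w 0.0297
shift cm [-43.43 -11.56  -2.02] rot [-0.000e+00 -1.000e-03 -1.234e+00]
```

```bash
python3 -m jog '-4.5 -1.2 -1 0 0 -0.1 -1;-9 -2.4 -2 0 0 -0.2 -1;-13.5 -3.6 -2 0 0 -0.3 -1;-18 -4.8 -2 0 0 -0.4 -1;-22.5 -6 -2 0 0 -0.5 -1;-27 -7.2 -2 0 0 -0.6 -1;-31.5 -8.4 -2 0 0 -0.7 -1;-36 -9.6 -2 0 0 -0.8 -1;-40 -10.7 -2 0 0 -0.9 -1;-43.4 -11.5 -2 0 0 -1 -1' ;python3 go.py .583 .251 .15 0;python3 - <<'E'
from covers import *
p,d=manip.read_camera('top');np.savez('t12.npz',p=p,d=d);crop(p,240,120,400,170,5,'pics/w1.png')
p,d=manip.read_camera('side');crop(p,200,140,360,260,5,'pics/w2.png')
E
```

```text
clock: 79.55
position: [0.5829, 0.253, 0.2186]
tool_rot: [3.141, 0.001, -0.233]
force: [0.5, 0.1, 0.3]
width: -0.0
t 79.55 pos [0.5829 0.253  0.2186] yaw -13.3 q6 116.7 F [0.5 0.1 0.3] w -0.0
shift cm [0.06 0.19 6.86] rot [ 0.     0.001 -0.233]
```

View pics/w1.png

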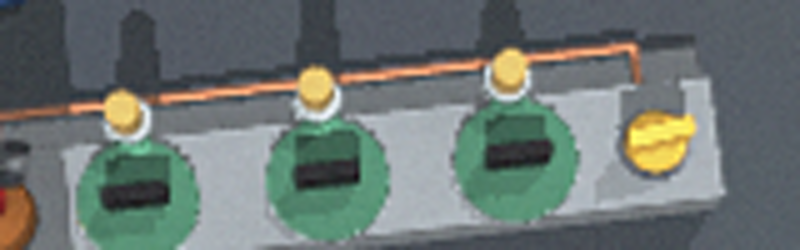

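View pics/w2.png

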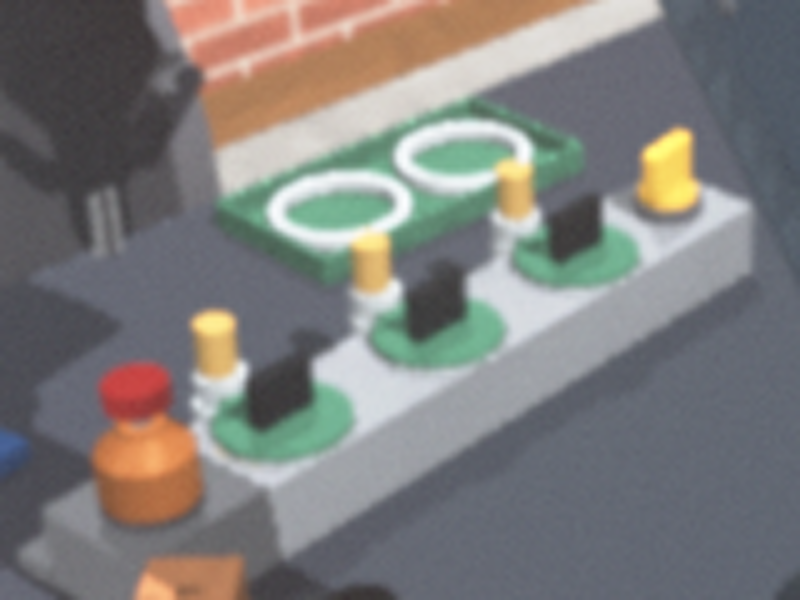

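```bash
python3 - <<'E'
from meas import *
p=np.load('t12.npz')['p'];crop(p,345,130,395,170,14,'pics/x1.png')
p,d=manip.read_camera('side');crop(p,310,150,360,200,12,'pics/x2.png')
E
```

View pics/x1.png

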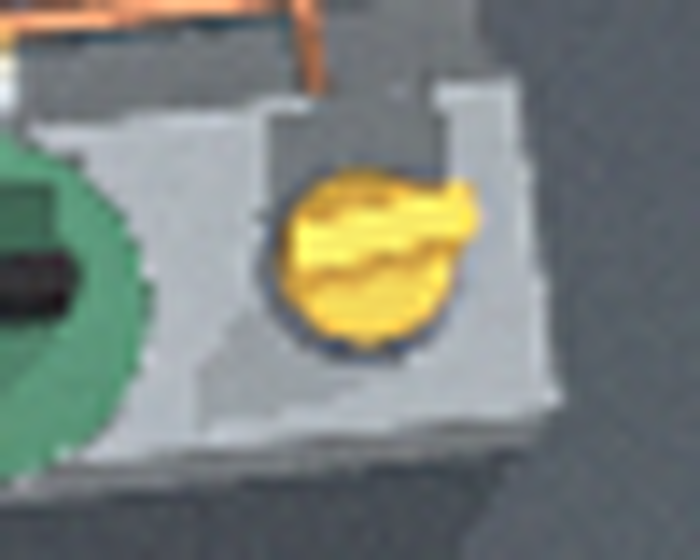

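View pics/x2.png

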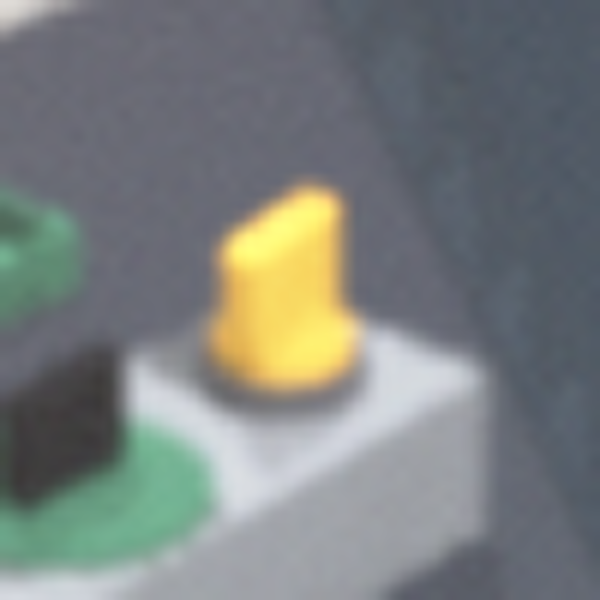

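```bash
python3 go.py .6175 -.197 .2 -80; python3 -m jog '1.2 4.5 0 0 0 0.15 -0.3;2.4 9 0 0 0 0.3 -0.3;3.6 13.5 0 0 0 0.45 -0.3;4.8 18 0 0 0 0.6 -0.3;6 22.5 0 0 0 0.75 -0.3;7.2 27 0 0 0 0.9 -0.3;8.4 31.5 0 0 0 1.05 -0.3;9.6 36 0 0 0 1.16 -0.3;11 40 0 0 0 1.16 -0.3;12.5 43.5 0 0 0 1.16 -0.3';python3 go.py .6175 -.197 .13 -80
```

```text
t 79.7 pos [0.5827 0.2528 0.2185] yaw -13.4 q6 116.8 F [ 0.5 -0.2  0.2] w -0.0002
shift cm [13.83 42.95  1.85] rot [1.000e-03 1.000e-03 1.162e+00]
clock: 80.7
position: [0.6017, -0.2052, 0.2188]
tool_rot: [3.14, 0.0, -1.402]
force: [0.9, 0.5, 0.1]
width: 0.0297
t 80.7 pos [ 0.6017 -0.2052  0.2188] yaw -80.3 q6 141.5 F [0.9 0.5 0.1] w 0.0297
shift cm [-0.54 -1.7   8.88] rot [ 0.001  0.    -0.005]
```

```bash
python3 -m jog '-0.5 -1.6 2 0 0 0 -0.2;-0.5 -1.6 4 0 0 0 -0.2;-0.5 -1.6 8.5 0 0 0 -0.2;-0.5 -1.6 8.5 0 0 0 -0.2;-0.5 -1.6 8.5 0 0 0 -0.2;-0.5 -1.6 8.5 0 0 0 -0.2;-0.5 -1.6 8.5 0 0 0 -0.2;-0.5 -1.6 8.5 0 0 0 -0.2;-0.5 -1.6 8.5 0 0 0 -0.2;-0.5 -1.6 8.5 0 0 0 -0.2';python3 go.py .618 -.197 .08 -80
```

```text
clock: 81.7
position: [0.6186, -0.1933, 0.1349]
tool_rot: [-3.141, -0.001, -1.396]
force: [-0.4, -0.5, -0.4]
width: 0.0341
t 81.7 pos [ 0.6186 -0.1933  0.1349] yaw -80.0 q6 142.8 F [-0.4 -0.5 -0.4] w 0.0341
shift cm [0.35 0.12 5.49] rot [-0.001 -0.001  0.   ]
```

```bash
python3 -m jog '0.35 0.1 2 0 0 0 -0.2;0.35 0.1 4 0 0 0 -0.2;0.35 0.1 5.4 0 0 0 -0.2;0.35 0.1 5.4 0 0 0 -0.2;0.35 0.1 5.4 0 0 0 -0.2;0.35 0.1 5.4 0 0 0 -1;0.35 0.1 5.4 0 0 0 -1;0.35 0.1 5.4 0 0 0 -1;0.35 0.1 5.4 0 0 0 -1;0.35 0.1 5.4 0 0 0 -1' 60;python3 go.py .618 -.197 .08 -80; python3 -c "
from workcell import manip
print(manip.read_state()['wrist_torque'])"; python3 -m jog '0 0 0 0 0 0.02 -1;0 0 0 0 0 0.04 -1;0 0 0 0 0 0.06 -1;0 0 0 0 0 0.06 -1;0 0 0 0 0 0.06 -1;0 0 0 0 0 0.06 -1;0 0 0 0 0 0.06 -1;0 0 0 0 0 0.06 -1;0 0 0 0 0 0.06 -1;0 0 0 0 0 0.06 -1';python3 go.py .618 -.197 .08 -80; python3 -c "
from workcell import manip
print(manip.read_state()['wrist_torque'])"
```

```text
clock: 82.7
position: [0.6188, -0.1973, 0.0814]
tool_rot: [-3.14, -0.002, -1.395]
force: [0.0, 1.8, 5.4]
width: 0.011
t 82.7 pos [ 0.6188 -0.1973  0.0814] yaw -79.9 q6 142.4 F [0.  1.8 5.4] w 0.011
shift cm [-0.04  0.07  0.14] rot [-0.002 -0.002  0.001]
[ 0.13092383 -0.05497957  0.73323846]
clock: 83.7
position: [0.6188, -0.1973, 0.0814]
tool_rot: [-3.14, -0.003, -1.451]
force: [0.2, 0.8, 6.6]
width: 0.0105
t 83.7 pos [ 0.6188 -0.1973  0.0814] yaw -83.1 q6 145.7 F [0.2 0.8 6.6] w 0.0105
shift cm [-0.04  0.08  0.14] rot [-0.001 -0.003 -0.055]
[ 0.19794565 -0.11473794  1.63781472]
```

```bash
python3 -m jog '0 0 0 0 0 -0.05 -1;0 0 0 0 0 -0.05 -0.3;0 0 0 0 0 -0.05 -0.3;0 0 0 0 0 -0.05 -0.3;0 0 -3 0 0 -0.05 -0.3;0 0 -6 0 0 -0.05 -0.3;0 0 -10 0 0 -0.05 -0.3;0 0 -12 0 0 -0.1 -0.3;0 0 -12 0 0 -0.2 -0.3;0 0 -12 0 0 -0.3 -0.3' ;python3 go.py .583 .251 .22 -20
```

```text
clock: 84.7
position: [0.618, -0.1972, 0.2011]
tool_rot: [-3.141, -0.001, -1.154]
force: [-1.1, 0.4, 0.0]
width: 0.0295
t 84.7 pos [ 0.618  -0.1972  0.2011] yaw -66.1 q6 128.5 F [-1.1  0.4  0. ] w 0.0295
shift cm [-42.4  -14.95  -1.92] rot [-0.001 -0.001 -0.805]
```

```bash
python3 -m jog '-4.2 -1.5 -1 0 0 -0.1 -1;-8.5 -3 -2 0 0 -0.2 -1;-12.7 -4.5 -2 0 0 -0.3 -1;-17 -6 -2 0 0 -0.4 -1;-21 -7.5 -2 0 0 -0.5 -1;-25.5 -9 -2 0 0 -0.6 -1;-29.7 -10.5 -2 0 0 -0.7 -1;-34 -12 -2 0 0 -0.8 -1;-38 -13.5 -2 0 0 -0.8 -1;-42.4 -14.9 -2 0 0 -0.8 -1' ;python3 go.py .583 .2508 .15 -20;python3 - <<'E'
from covers import *
p,d=manip.read_camera('top');np.savez('t13.npz',p=p,d=d);crop(p,345,130,395,170,14,'pics/y1.png')
p,d=manip.read_camera('side');crop(p,190,120,360,240,4,'pics/y2.png')
E
```

```text
clock: 85.7
position: [0.5832, 0.2524, 0.2197]
tool_rot: [3.141, 0.001, -0.358]
force: [1.1, 0.8, 0.3]
width: 0.0001
t 85.7 pos [0.5832 0.2524 0.2197] yaw -20.5 q6 123.9 F [1.1 0.8 0.3] w 0.0001
shift cm [0.04 0.16 6.97] rot [ 0.     0.001 -0.009]
```

View pics/y1.png

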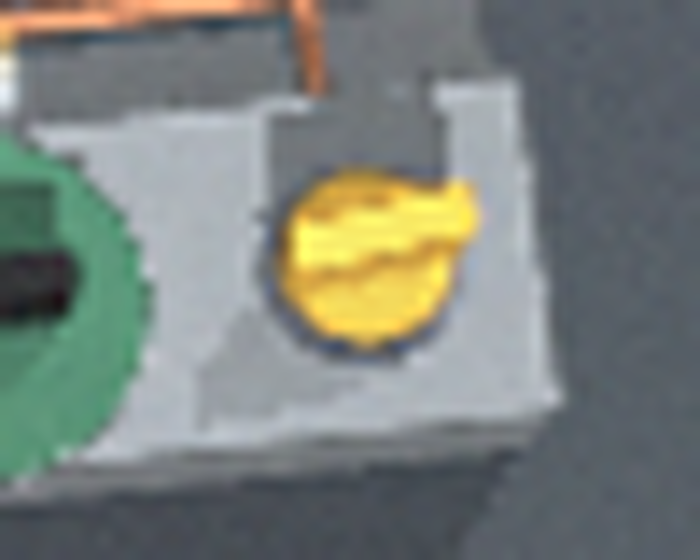

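View pics/y2.png

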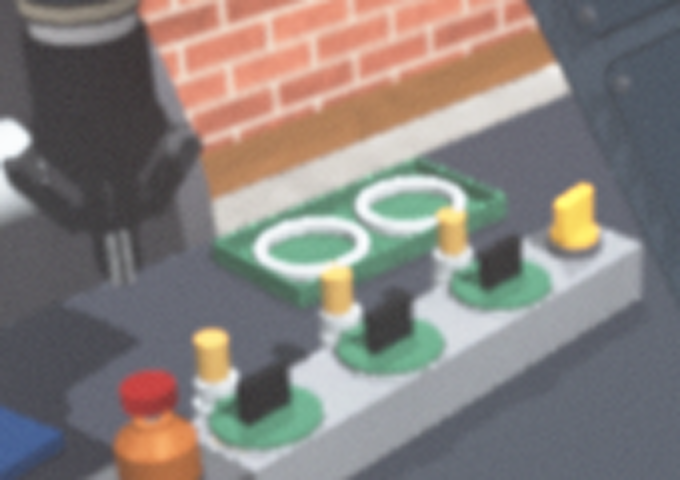

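```bash
python3 -m jog '0.04 0.15 3 0 0 0 -1;0.04 0.15 5 0 0 0 -1;0.04 0.15 7 0 0 0 -1;0.04 0.15 7.5 0 0 0 -1;0.04 0.15 8 0 0 0 -1;0.04 0.15 8.3 0 0 0 -1;0.04 0.15 8.3 0 0 0 -1;0.04 0.15 8.3 0 0 0 -1;0.04 0.15 8.3 0 0 0 -1;0.04 0.15 8.3 0 0 0 -1';python3 go.py .583 .2508 .125 -20
```

```text
clock: 86.8
position: [0.5837, 0.2497, 0.1377]
tool_rot: [-3.141, -0.001, -0.356]
force: [1.1, 0.2, -0.3]
width: 0.0
t 86.8 pos [0.5837 0.2497 0.1377] yaw -20.4 q6 123.5 F [ 1.1  0.2 -0.3] w 0.0
shift cm [-0.1  -0.08  1.27] rot [-0.001 -0.001 -0.007]
```

```bash
python3 -m jog '0 0 0.3 0 0 0 -1;0 0 0.6 0 0 0 -1;0 0 0.8 0 0 0 -1;0 0 1 0 0 0 -1;0 0 1.1 0 0 0 -1;0 0 1.2 0 0 0 -1;0 0 1.2 0 0 0 -1;0 0 1.2 0 0 0 -1;0 0 1.2 0 0 0 -1;0 0 1.2 0 0 0 -1';python3 go.py .583 .2508 .125 -20
```

```text
clock: 87.8
position: [0.584, 0.2497, 0.127]
tool_rot: [-3.141, -0.002, -0.356]
force: [-2.3, -0.4, 10.7]
width: -0.0001
t 87.8 pos [0.584  0.2497 0.127 ] yaw -20.4 q6 123.5 F [-2.3 -0.4 10.7] w -0.0001
shift cm [-0.13 -0.07  0.2 ] rot [-0.001 -0.002 -0.007]
```

```bash
python3 -m jog '0 0 0.1 0 0 0 -1;0 0 0.15 0 0 0 -1;0 0 0.15 0 0 0 -1;0 0 0.15 0 0 0 -1;0 0 0.15 0 0 0 -1;0 0 0.15 0 0 0 -1;0 0 0.15 0 0 0 -1;0 0 0.15 0 0 0 -1;0 0 0.15 0 0 0 -1;0 0 0.15 0 0 0 -1';python3 go.py .583 .2508 .125 -20; python3 -m jog '0 0 -2 0 0 0 -1;0 0 -4 0 0 0 -1;0 0 -6 0 0 0 -1;0 0 -9 0 0 0 -1;0 0 -12 0 0 0 -1;-4 0 -12 0 0 0 -1;-8 0 -12 0 0 0 -1;-11 0 -12 0 0 0 -1;-11 0 -12 0 0 0 -1;-11 0 -12 0 0 0 -1';python3 go.py .45 .4 .2 -20
```

```text
clock: 88.8
position: [0.584, 0.2498, 0.1269]
tool_rot: [-3.14, -0.002, -0.356]
force: [-5.6, -1.8, 17.4]
width: -0.0001
t 88.8 pos [0.584  0.2498 0.1269] yaw -20.4 q6 123.5 F [-5.6 -1.8 17.4] w -0.0001
shift cm [-0.13 -0.06  0.19] rot [-0.001 -0.002 -0.007]
clock: 89.8
position: [0.4799, 0.2882, 0.2435]
tool_rot: [3.141, -0.0, -0.355]
force: [0.8, 0.3, 0.2]
width: -0.0001
t 89.8 pos [0.4799 0.2882 0.2435] yaw -20.3 q6 129.9 F [0.8 0.3 0.2] w -0.0001
shift cm [-6.69 -9.45  4.35] rot [ 0.    -0.    -0.006]
```

```bash
python3 - <<'E'
from covers import *
p,d=manip.read_camera('top');np.savez('t14.npz',p=p,d=d);crop(p,150,110,450,230,2.6 and 2,'pics/z1.png')
for c in ('brass','yellow','red'):
    for b in blobs(masks(p)[c],20,300):
        if 200<b[0]<400 and 120<b[1]<230: print(c,np.round(b[:3],1),onz('top',b[0],b[1],{'brass':.107,'yellow':.107,'red':.135}[c])[:2].round(4))
covers(p)
p,d=manip.read_camera('side');crop(p,200,140,360,260,5,'pics/z2.png')
for b in blobs(masks(p)['red'],20,300): print('red side',np.round(b[:3],1))
E
```

```text
yellow [370.9 150.3  47. ] [ 0.6034 -0.1929]
red [234.9 159.3 103. ] [0.5824 0.2498]
px [267.1 159.7] plate [0.6011 0.159 ] bar [0.5984 0.1565] 63 barang 93.4 eye [1.1452 0.5708] psi 37.1 d 0.6823
px [305.1 155.4] plate [0.6123 0.0255] bar [0.6091 0.0245] 58 barang 96.2 eye [1.1452 0.5708] psi 45.7 d 0.7625
px [342.8 151.6] plate [ 0.6216 -0.1069] bar [ 0.6183 -0.1067] 61 barang 96.2 eye [ 0.9569 -0.6746] psi -59.4 d 0.6594
red side [226.5 217.8 103. ]
```

View pics/z1.png

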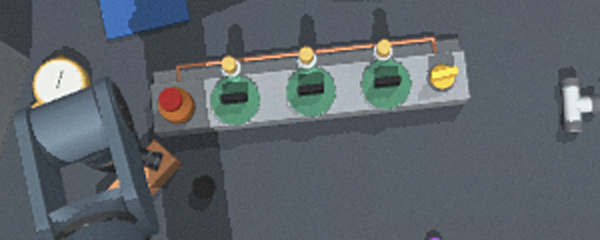

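View pics/z2.png

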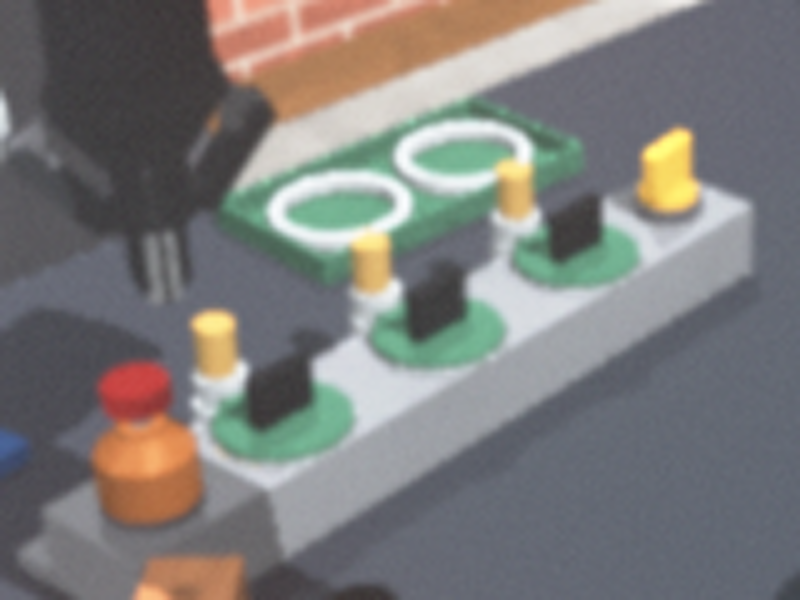

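```bash
python3 -c "
from workcell import manip
print(manip.close_job())"
```

```text
the job is handed in; nothing more can be done
None
```

I finished the job and handed it in at about 90 s of the 210 s allowed; `close_job()` gives no verdict.

**Covers and pins:** All three green covers are closed over dials of their own. Each pin stopped firmly at the height expected for fully home, and the last pictures show all three heads sitting on their eyes. Cover 3 (the one nearest the valve) was knocked about 35 mm aside before it was pinned. I put its pin back in the rack, placed the cover again and then pinned it.

**Valve:** I turned it clockwise to a hard stop. A second grasp met rising torque straight away, and the bar was at the same angle before and after.

**Cap:** It went fully down, to 127 mm with no further travel at 17 N. In the last picture it is back up, within 1 pixel of where it started.

**Bystanders:** The gauge, stopper and tee look unmoved in the last top view. The pink and purple covers were never touched.

**One disagreement:** From the pictures the valve bar turned about 2.8 rad, while the stop is given as 3.0 rad. I trusted the hard stop. If the picture figure is right, it is only just past the 2.7 rad needed.

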